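# Load the cup carrier into the bench tester

## Robot

A 7-joint arm with a two-finger parallel gripper is mounted at the origin on the work surface. World frame = base frame: x ahead of the robot, y to its left, z up, the work surface at z = 0. Lengths are in m, angles in rad, forces in N, time in s.
With the tool pointing down it reaches from about 0.425 to 0.925 m from the base axis. Payload 6.8 kg.
Tool frame: the origin (TCP) lies on the mounting face of the last link; the fingertips stand 173 mm ahead of it and the grasp point (between the pads) lies 155 mm ahead of it; z points along the fingers, y is the line along which they close (so a half turn about z gives the same grasp; the last joint's range is limited). The gripper opens to 85 mm and grips with 20 to 120 N. Pads are 22 mm wide; open, the fingers measure 114 mm over their backs; the gripper's body (76 mm by 85 mm) begins 54 mm behind the grasp point. The pads swing forward as they close: fully open they stand 13 mm farther back than shut.
Start: joints at [-1.321, 0.477, 0.022, 1.555, -0.011, 1.109, -0.083], TCP at [0.236, 0.632, 0.405] pointing down, gripper open.
Joint ranges: [-2.96, 2.96], [-0.34, 2.1], [-1.41, 1.46], [0.24, 2.44], [-1.37, 4.51], [0.17, 1.92], [-2.96, 2.96]. Speed limits (rad/s): [2.39, 2.39, 3.14, 3.14, 3.14, 3.14, 3.14].

## Interface

Orientations are given as a unit quaternion [w, x, y, z].
In Python, from station import bot gives the robot as it stands. The module is installed in compiled form; this text tells all that it offers.
- The arm moves only by the shell command python3 -m pendant 'ROWS' [FORCE]. ROWS is JSON, a list of rows, each a list of 5 numbers: the finger opening in m, from 0 to 0.0854, then the shift along the tool's x, y, z in m, then the turn about the tool's z in degrees. In form: [[jaw, x, y, z, yaw], ...]. A call has 1 to 12 rows; each row shifts and turns the commanded pose from where the row before left it, along the tool's axes as they then stand; what a row does not reach is not made up. A row lasts 1/12 s, in which the tool goes at most 41.7 mm and 7.16 degrees, less where a joint would pass 70% of its speed; a pose out of reach is approached as far as the arm can. A call with a gripper value outside its range is refused whole. The fingers move at their own pace and stop on an object; FORCE is the grip in N (left out, the last holds). Time passes only in rows, so rows that do not move let the fingers close. It gives the time, the measured TCP pose, the force, the opening and the grip force at its end, in the units of the state.
- bot.get_obs(): the state, without advancing time (a new reading comes with each control period).
- bot.read_camera(name): name is "side" or "top" or "wrist"; returns (picture, depth): 480x640x3 uint8, blue, green, red; 480x640 float32, m along the optical axis (not along the pixel's ray), 0 where there is no reading.
- bot.camera_model(name): a dict with "intrinsics" (3x3 intrinsics, pixels), "R" (3x3) and "t" (3): a world point X has camera coordinates R X + t. Camera axes: x right, y down, z forward; pixel columns grow to the right and rows downward; lengths in m; the calibration is good to about 2 mm. A picture is of the moment at which its call begins: read the wrist's pose just before it. camera_model takes no time and is no camera call; for the wrist camera it gives the pose at the moment of the call.
- bot.hand_in(): hands the job in; it is judged then, once.
Trained networks look in the newest picture that a camera, given by its name, has taken for a name from the list of things; names that differ only in an ending like _2 or _b are one class to them, and where a whole thing is asked for, a point or a joint stands for the part that bears it (a point fixed in the world has none). Each returns a list of dicts, best first, with "score" (0 to 1); they miss things now and then, are a little off and sometimes report something else, mostly with a low value. They report only what shows in the picture. A call takes as long as a camera call. They do not tell look-alikes from the thing itself.
- bot.boxes_of(name, camera): "at" ([column, row] in pixels, amid what is visible of it).
- bot.trace(name, camera): "mask" (480x640 bool, what is visible of it) and "at" ([column, row] in pixels, amid what is visible of it).
- bot.pinpoint(name, camera): "at" ([column, row] in pixels: a listed point, or the origin of a listed thing).
The state is a dict: "t": time; "q": joint angles; "joint_vel": joint speeds; "joint_torque": joint torques, N m; "eef_pos": TCP position; "tool_rot": TCP orientation; "contact_force": force on the tool from outside, world axes, zero at the start; "torque": the same for the moment, N m; "gripper_width": opening from 0.0 (shut) to 1.0 (fully open); "grasp_force": force on a finger pad.
Only numpy, scipy, OpenCV 4.12 (cv2) and the standard library are available. Lean on these libraries where they do the work, as an engineer would, in place of code of your own. Each camera call takes 0.05 s, during which the arm holds its last target. There are 200 camera calls.

## Task

Load the tester: turn the key on its small grey door a quarter turn to unlatch it, swing the door wide open, a little past square so that it and its key are clear of the lane, then slide the metal cup carrier along its lane and in under the roof of the bay until it is fully home against the hidden end stop. Slide the carrier on the deck without lifting or tipping it, push it gently, and leave the door open and everything else on the bench undisturbed.

Things in the scene. Friction and masses are not known exactly. Their poses are not given: they have to be found in the camera images.
- tester: White bench-top tester, fixed; its place and yaw change. Origin on the bench below the middle of the bay mouth; +x runs level into the bay, +y along the loading lane, z up. All 'tester' numbers are mm in this frame. Its steel deck (top z 12) spans x -120 to 110, y -75 to 190; the instrument's body rises to z 170 from x 110 inwards.
- bay_mouth (a point): Middle of the roof's lower front edge, tester (0, 0, 66). The bay is a tunnel from here along +x, walls at y -40 and +40; its white roof spans x 0 to 110, y -62 to 62, underside z 66, top z 74. The door shuts it in front. An upright finger is stopped by the roof's edge; tilted 30 to 40 degrees, tips leading into the bay, it reaches some 25 mm inside.
- stop_zone (a point): Tester (85, 0, 30), the middle of where the hidden end stop may be: its hard face lies across the bay somewhere between x 80 and 90, so its depth must be felt. With the carrier home, the carrier's rear face is 10 to 20 mm inside the roof's front edge.
- lane_corner (a point): Tester (-73, -37, 12): the end fence (face y -37, x -120 to -13, top z 26) that stops the carrier in line with the bay. The lane, open above, comes to it from +y: 78 wide, between rails (faces x -112 and -34, tops z 26) from y 60 to 190. In front of the mouth, y -37 to 58, there is no rail at x -112: from there the carrier is pushed in.
- keeper_tip (a point): Outermost top edge of the latch keeper, tester (-24, 66, 82), a dark bracket at the mouth's corner spanning x -24 to 12, y 54 to 80, z 62 to 82; it stands beside the lane, higher than the rails: keep the gripper's body clear of it.
- door_hinge (a point): Point on the vertical hinge line of the door, at tester x -8, y -58, z 50.
- door (a joint): Angle of the grey door panel (110 wide, 10 thick, z 32 to 70), rad: 0 shut across the bay mouth, grows as the free edge swings out of the mouth towards tester -x (anticlockwise from above), 1.57 square to the mouth, at most 2.3. Stays where it is left (friction 0.05 N m); it cannot open while latched. Pull it by the key.
- key (a joint): Angle of the key, rad: 0 to 0.12 latched at the start (grip bar along the door), 1.57 unlatched (bar across the door); turns clockwise from above, friction 0.06 N m, stays where left. Below it the latch cam, a flat bar at z 75 to 80, reaches 30 from the key's axis: past the door's free edge when latched, square out from the door's inner face (over the carrier's path) when unlatched.
- key_grip (a point): Middle of the key's upright flat grip bar of steel (8 thick, 36 long, 34 tall, from z 88 to 122), on the key's vertical axis, z 107; the key stands on the door top 93 from the hinge line. This frame turns with the key: bar along its y axis, 8 mm thick along its x axis.
- carrier: Cup carrier: square aluminium block 70 x 70 x 28 tall with a dark collar (52 wide) and brass cup fixed on it, 40 tall in all, 0.35 to 0.7 kg. Origin at the centre of its underside, axes parallel to its sides. It starts loose on the deck in the lane, beyond the keeper; 1 to 5 N slide it, under 25 N is gentle.
- home_switch (a joint): Travel of the sprung plunger in the end stop, m: 0 free, 0.006 when the carrier is hard against the stop; its spring (under 0.7 N) does not push the carrier back.
- spare_cup: Bystander: brass cup, 56 wide, 38 tall, on the bench near the lane. Origin under its centre.
- beaker: Bystander: glass beaker, 72 wide, 95 tall. Origin under its centre.
- flask: Bystander: conical glass flask, 84 wide, 124 tall. Origin under its centre.
- reagent: Bystander: amber bottle, 60 wide, 130 tall. Origin under its centre.
- jar: Bystander: white jar, 56 wide, 60 tall. Origin under its centre.
Mind the look-alikes: they are no part of the job. What is shaped like the carrier but orange, red or turquoise is not meant.

How it is judged:
By the outcome, as a careful person would: the job done as asked, in the order asked, and still so for the second after the job is handed in, with the robot touching nothing.
It also fails if it takes over 69 s, if anything falls off the work surface, if the arm or the gripper's body presses on something with over 40 N, if the wrist force passes 120 N, or if a joint passes its speed limit or range.

## Working session

There is one attempt and no reset: what is moved stays moved. The work goes in short steps, Python scripts to look and compute and a shell command to move; the robot and the scene stay as the last step left them, time stands still between calls to the robot, and variables do not carry over. Pictures are saved under pics/ and viewed, at most 10 in all, crops included, and the job is handed in when it is done.

```bash
mkdir -p pics; cat > h.py <<'E'
import numpy as np, cv2
from station import bot
def world(cam,px,depth=None,z=None,m=None):
    m=m or bot.camera_model(cam);K=np.array(m["intrinsics"]);R=np.array(m["R"]);t=np.array(m["t"])
    r=np.linalg.inv(K)@[px[0],px[1],1.]
    if z is not None:
        c=-R.T@t; d=R.T@r; return c+d*(z-c[2])/d[2]
    return R.T@(r*depth-t)
E
python3 - <<'E'
from h import *
o=bot.get_obs();print(o)
for c in("top","side"):
    p,d=bot.read_camera(c);cv2.imwrite(f"pics/{c}0.png",p);np.save(f"{c}d.npy",d)
    print(c,bot.camera_model(c))
    for n in("carrier","key_grip","door_hinge","bay_mouth","stop_zone","lane_corner","keeper_tip","tester","spare_cup"):
        print(n,[(np.round(x["at"]),round(x["score"],2)) for x in bot.pinpoint(n,c)])
E
```

```text
{'t': 0.0, 'q': array([-1.32113445,  0.47782505,  0.02235633,  1.55649968, -0.01150002,
        1.10929881, -0.08309392]), 'joint_vel': array([ 1.38930134e-03,  4.45461277e-05, -1.02972342e-03,  9.33548819e-05,
        3.31170942e-04, -8.07944107e-04,  4.85279331e-04]), 'joint_torque': array([ 3.74323299e-04, -5.96459806e+01,  1.60760779e+00, -2.81204367e+01,
        1.23822363e-02,  9.16788296e-03, -2.67466032e-05]), 'eef_pos': array([0.23627062, 0.63198826, 0.40368864]), 'tool_rot': array([-9.46010470e-05,  1.77922280e-01,  9.84044083e-01, -9.46508754e-04]), 'contact_force': array([ 0.21282076, -0.61096025,  0.18927583]), 'torque': array([-0.01102682,  0.05969218,  0.00823788]), 'grasp_force': 0.0, 'gripper_width': 1.0003746286750559}
top {'intrinsics': array([[572.62485478,   0.        , 325.88191045],
       [  0.        , 572.62485478, 243.47505513],
       [  0.        ,   0.        ,   1.        ]]), 'R': array([[-1.61270944e-02, -9.99863209e-01, -3.67146655e-03],
       [-9.85045695e-01,  1.65178397e-02, -1.71499679e-01],
       [ 1.71536864e-01,  8.50770815e-04, -9.85177335e
[... 572 characters left out ...]
6,   0.        , 320.86524076],
       [  0.        , 585.26353246, 241.98441428],
       [  0.        ,   0.        ,   1.        ]]), 'R': array([[ 0.78950098, -0.61370422,  0.00743856],
       [-0.32304259, -0.4258229 , -0.84517356],
       [ 0.52185409,  0.66486238, -0.5344402 ]]), 't': array([-0.39106415,  0.3162943 ,  0.74543249])}
carrier [(array([404., 240.]), 0.89), (array([246., 270.]), 0.71), (array([358., 291.]), 0.67)]
key_grip [(array([356., 281.]), 0.61)]
door_hinge [(array([309., 332.]), 0.78)]
bay_mouth [(array([339., 315.]), 0.81)]
stop_zone []
lane_corner [(array([294., 327.]), 0.88)]
keeper_tip []
tester [(array([342., 344.]), 0.93)]
spare_cup [(array([329., 255.]), 0.8)]
```

View pics/top0.png

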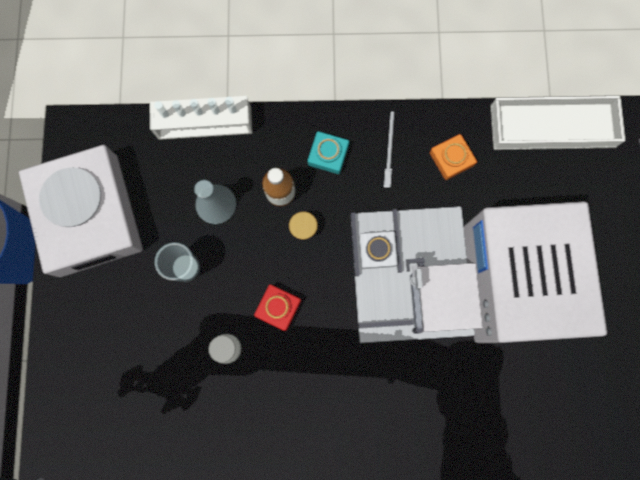

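View pics/side0.png

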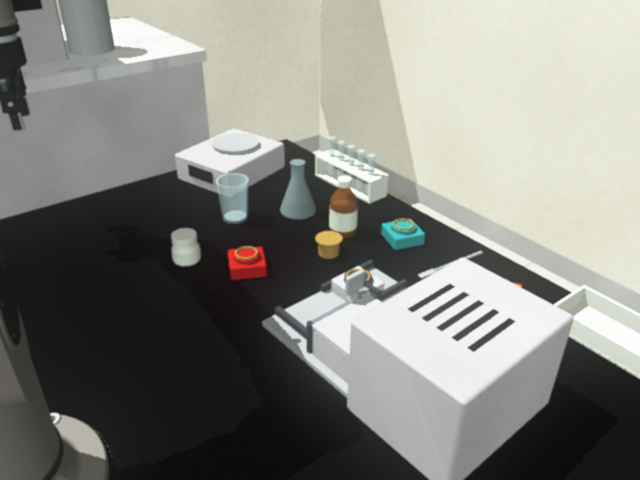

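The top view shows the tester at right. The carrier candidates are silver (377,250), turquoise (328,152), orange (454,157) and red (277,307). I choose the silver one in the lane at (377,250).

```bash
cat > fit.py <<'E'
from h import *
from scipy.optimize import least_squares
P={"door_hinge":(-8,-58,50),"lane_corner":(-73,-37,12),"keeper_tip":(-24,66,82),"bay_mouth":(0,0,66),"tester":(0,0,0)}
obs=[("top","door_hinge",(418,328)),("top","lane_corner",(383,322)),("top","keeper_tip",(402,263)),("side","bay_mouth",(339,315)),("side","lane_corner",(294,327)),("side","door_hinge",(309,332))]
M={c:bot.camera_model(c) for c in("top","side")}
def T(x,p): 
    c,s=np.cos(x[2]),np.sin(x[2]);p=np.array(p)/1000
    return np.array([x[0]+c*p[0]-s*p[1],x[1]+s*p[0]+c*p[1],p[2]])
def proj(c,X):
    m=M[c];v=np.array(m["intrinsics"])@(np.array(m["R"])@X+m["t"]);return v[:2]/v[2]
if __name__=="__main__":
    f=lambda x:np.concatenate([proj(c,T(x,P[n]))-a for c,n,a in obs])
    r=least_squares(f,[0.5,-0.2,-1.57],loss="soft_l1");print(r.x,np.round(f(r.x),1).reshape(-1,2))
    p=cv2.imread("pics/top0.png")
    def draw(pts,col):
        cv2.polylines(p,[np.array([proj("top",T(r.x,q))*8 for q in pts]).astype(np.int32)],True,col,1,cv2.LINE_AA,3)
    draw([(-120,-75,12),(110,-75,12),(110,190,12),(-120,190,12)],(0,255,0))
    draw([(0,-62,74),(110,-62,74),(110,62,74),(0,62,74)],(0,0,255))
    draw([(-24,54,82),(12,54,82),(12,80,82),(-24,80,82)],(255,0,0))
    cv2.imwrite("pics/fit.png",cv2.resize(p[190:360,330:500],None,fx=3.5,fy=3.5,interpolation=2))
    for c,px in(("top",(377,250)),("top",(419,280))):
        print(world(c,px,z=.0),world(c,px,z=.107))
    ca=world("top",(379,248),z=.052);print("carrier top",ca)
    print("grip at key0",T(r.x,(-8,35,107)))
    x=r.x; d=ca[:2]-x[:2];c,s=np.cos(x[2]),np.sin(x[2]);print("carrier tester",[c*d[0]+s*d[1],-s*d[0]+c*d[1]])
E
python3 fit.py
```

```text
[ 0.50755019 -0.03518348 -1.46363839] [[ 0.1  1.3]
 [-1.5  1.3]
 [ 0.7  2.1]
 [ 1.4 -4.4]
 [ 0.  -1.9]
 [ 2.   0. ]]
[0.61389396 0.03672193 0.        ] [0.59667868 0.0462812  0.107     ]
[ 0.55008716 -0.04749891  0.        ] [ 0.53869884 -0.03024843  0.107     ]
carrier top [0.60947419 0.03728052 0.052     ]
grip at key0 [ 0.54149381 -0.02348602  0.107     ]
carrier tester [np.float64(-0.061147278719139345), np.float64(0.10908961535740601)]
```

View pics/fit.png

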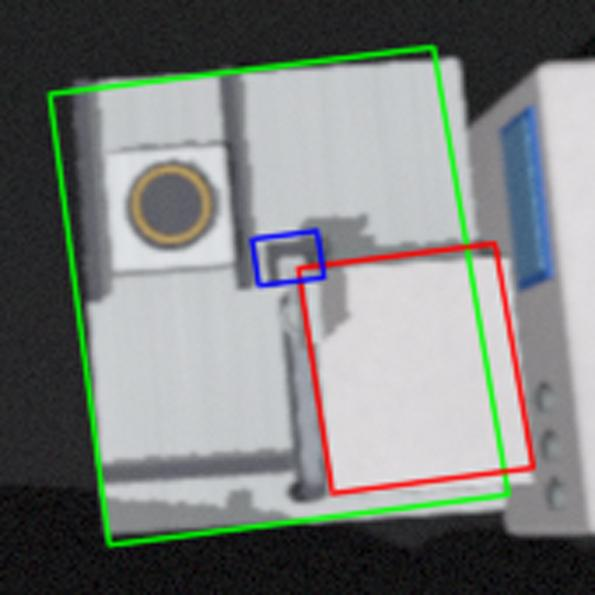

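The crop confirms the choice: silver carrier with dark collar at about (379,248). The yaw fit is a few degrees off, so I'm refining it with deck and roof corners.

```bash
sed -i 's/^M=/P.update(d1=(110,190,12),d2=(-120,-75,12),d3=(-120,190,12),r1=(110,62,74),r2=(110,-62,74),r3=(0,-62,74))\nobs+=[("top","d1",(461.4,207.1)),("top","d2",(361.5,343)),("top","d3",(351.4,213.8)),("top","r1",(475,263.4)),("top","r2",(481,326)),("top","r3",(423,331))]\nM=/; s/loss="soft_l1"/loss="soft_l1"/' fit.py; python3 fit.py
cat > look.py <<'E'
import sys
from fit import *
E

```

```text
[ 0.50547839 -0.03804038 -1.52400935] [[-0.2  2.3]
 [-1.4  0.2]
 [ 4.2  2.2]
 [ 1.5 -3. ]
 [ 1.1 -2.3]
 [ 0.8  0.3]
 [-0.6 -0.5]
 [-1.9 -0.1]
 [-1.1 -0.3]
 [-0.   0. ]
 [ 1.   2.2]
 [ 1.1  0.8]]
[0.61389396 0.03672193 0.        ] [0.59667868 0.0462812  0.107     ]
[ 0.55008716 -0.04749891  0.        ] [ 0.53869884 -0.03024843  0.107     ]
carrier top [0.60947419 0.03728052 0.052     ]
grip at key0 [ 0.54006593 -0.02841219  0.107     ]
carrier tester [np.float64(-0.07037460445430851), np.float64(0.107404749336751)]
```

View pics/fit.png

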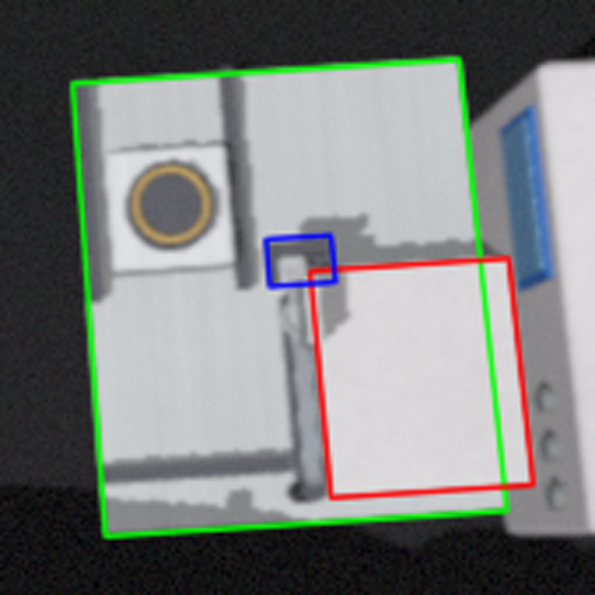

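The refined fit overlays well. The tester is at about (0.505, -0.038) with yaw -1.52, and the key is near world (0.540, -0.028). I'm moving above the key.

```bash
python3 -m pendant '[[0.05,-0.029,-0.029,0,0],[0.05,-0.029,-0.029,0,0],[0.05,-0.029,-0.029,0,0],[0.05,-0.029,-0.029,0,0],[0.05,-0.029,-0.029,0,0],[0.05,-0.029,-0.029,0,0],[0.05,-0.029,-0.029,0,0],[0.05,-0.029,-0.029,0,0],[0.05,-0.029,-0.029,0,0],[0.05,-0.029,-0.029,0,0],[0.05,-0.029,-0.029,0,0],[0.05,-0.029,-0.029,0,0]]'
python3 -m pendant '[[0.05,-0.028,-0.027,0,0],[0.05,-0.028,-0.027,0,0],[0.05,-0.028,-0.027,0,0],[0.05,-0.028,-0.027,0,0],[0.05,-0.028,-0.027,0,0],[0.05,-0.028,-0.027,0,0],[0.05,0,0,0,-5.8],[0.05,0,0,0,-5.8],[0.05,0,0,0,-5.8],[0.05,0,0,0,-5.8],[0.05,0,0,0,0],[0.05,0,0,0,0]]'
cat > look.py <<'E'
import sys
from fit import *
from scipy.spatial.transform import Rotation as Ro
X=[0.50547839,-0.03804038,-1.524]
def wl(tag,names):
    o=bot.get_obs();m=bot.camera_model("wrist");p,d=bot.read_camera("wrist");cv2.imwrite(f"pics/{tag}.png",p)
    R=Ro.from_quat(np.roll(o["tool_rot"],-1)).as_matrix();print("t",o["t"],"eef",o["eef_pos"],"\n",R.round(3),"q",o["q"].round(2))
    zz=dict(key_grip=.107,carrier=0.012,door_hinge=.05,bay_mouth=.066,keeper_tip=.082,lane_corner=.012)
    for n in names:
        for x in bot.pinpoint(n,"wrist"): print(n,np.round(x["at"]),round(x["score"],2),world("wrist",x["at"],z=zz[n],m=m).round(4))
    return o,m,p,d,R
E
python3 - <<'E'
from look import *
wl("w1",["key_grip","carrier","door_hinge","keeper_tip","bay_mouth","lane_corner"])
E
```

```text
t: 2.0
eef_pos: [0.4409, 0.1825, 0.4051]
tool_rot: [0.0, 0.178, 0.984, 0.0]
contact_force: [0.2, -0.2, -0.6]
gripper_width: 0.59
grasp_force: 0.0
t: 3.0
eef_pos: [0.5411, -0.0262, 0.4048]
tool_rot: [0.0, -0.022, 1.0, 0.0]
contact_force: [0.5, -0.7, -0.5]
gripper_width: 0.586
grasp_force: 0.0
t 3.0 eef [ 0.5410978  -0.02622911  0.40479745] 
 [[-0.999 -0.044  0.   ]
 [-0.044  0.999  0.   ]
 [-0.     0.    -1.   ]] q [-0.34  0.26  0.33  1.89 -0.1   1.    1.65]
key_grip [316. 233.] 0.97 [ 0.5413 -0.0267  0.107 ]
carrier [377. 273.] 0.98 [0.6103 0.0373 0.012 ]
carrier [603. 168.] 0.88 [0.4972 0.2348 0.012 ]
carrier [514. 322.] 0.68 [0.6597 0.186  0.012 ]
door_hinge [305. 177.] 0.69 [ 0.5115 -0.0373  0.05  ]
door_hinge [312. 103.] 0.56 [ 0.4532 -0.0335  0.05  ]
keeper_tip [335. 262.] 0.6 [ 0.5727 -0.0102  0.082 ]
bay_mouth [305. 176.] 0.95 [ 0.5079 -0.0369  0.066 ]
lane_corner [387. 125.] 0.87 [0.4678 0.0325 0.012 ]
```

View pics/w1.png

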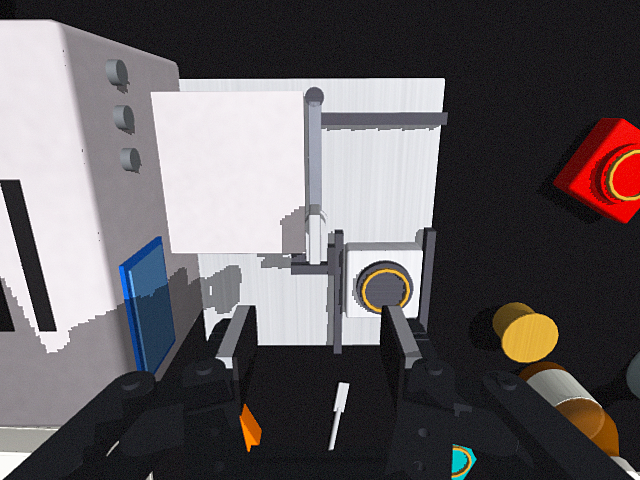

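The view shows the key bar at (316,235), the carrier at (385,285) and lane corner (387,125). All agree with a tester origin of about (0.508, -0.037). I'm descending and gripping the key.

```bash
python3 -m pendant '[[0.05,0,-0.001,0.03,0],[0.05,0,0,0.03,0],[0.05,0,0,0.03,0],[0.05,0,0,0.03,0],[0.05,0,0,0.02,0],[0.05,0,0,0,0],[0.0,0,0,0,0],[0.0,0,0,0,0],[0.0,0,0,0,0],[0.0,0,0,0,0],[0.0,0,0,0,0],[0.0,0,0,0,0]]' 50; python3 -c "
from h import *;o=bot.get_obs();print(o['q'],o['torque'],o['eef_pos'])"
```

```text
t: 4.35
eef_pos: [0.542, -0.0273, 0.2664]
tool_rot: [0.002, -0.023, 1.0, 0.0]
contact_force: [-0.5, -0.5, 7.5]
gripper_width: 0.087
grasp_force: 51.1
[-0.28638525  0.44990224  0.2794773   2.00663238 -0.18650906  0.70565177
  1.72646614] [-0.10559756  0.13347262 -0.01948699] [ 0.5419578  -0.02726793  0.26642481]
```

```bash
python3 -m pendant '[[0,0,0,0,7],[0,0,0,0,7],[0,0,0,0,7],[0,0,0,0,7],[0,0,0,0,7],[0,0,0,0,7],[0,0,0,0,7],[0,0,0,0,7],[0,0,0,0,7],[0,0,0,0,7],[0,0,0,0,7],[0,0,0,0,7]]' ;python3 -m pendant '[[0,0,0,0,6],[0,0,0,0,0]]'; python3 -c "
from h import *;o=bot.get_obs();print(o['q'],o['torque'],o['eef_pos'])"
```

```text
t: 5.35
eef_pos: [0.5419, -0.0276, 0.2664]
tool_rot: [0.001, 0.654, 0.757, 0.001]
contact_force: [-0.6, -1.8, 8.8]
gripper_width: 0.083
grasp_force: 51.5
t: 5.52
eef_pos: [0.542, -0.0284, 0.2664]
tool_rot: [0.002, 0.692, 0.722, 0.0]
contact_force: [-0.8, -4.2, 8.7]
gripper_width: 0.085
grasp_force: 51.5
[-0.59605108  0.53223665  0.69693267  2.02583351 -0.49466103  0.75136348
  0.44555744] [-0.69391078  0.35039378  0.24346475] [ 0.5419592  -0.02837075  0.26643617]
```

```bash
python3 -m pendant '[[0,0.0097,-0.0005,0,-6],[0,0.0097,-0.0005,0,-6],[0,0.0097,-0.0005,0,-6],[0,0.0097,-0.0005,0,-6],[0,0.0097,-0.0005,0,-6],[0,0.0097,-0.0005,0,-6]]';python3 -m pendant '[[0,0.0097,-0.0005,0,-6],[0,0.0097,-0.0005,0,-6],[0,0.0097,-0.0005,0,-6],[0,0.0097,-0.0005,0,-6],[0,0.0097,-0.0005,0,-6],[0,0.0097,-0.0005,0,-6]]'; python3 -c "
from h import *;o=bot.get_obs();print(o['q'],o['torque'],o['eef_pos'])"
```

```text
t: 6.02
eef_pos: [0.5213, 0.0257, 0.2664]
tool_rot: [0.001, 0.431, 0.902, 0.0]
contact_force: [-2.7, -5.8, 11.2]
gripper_width: 0.084
grasp_force: 51.7
t: 6.52
eef_pos: [0.4734, 0.0568, 0.2663]
tool_rot: [0.001, 0.131, 0.991, -0.0]
contact_force: [-1.1, -6.7, 11.2]
gripper_width: 0.085
grasp_force: 51.8
[-0.56179584  0.36840271  0.37475521  2.16034102 -0.21914975  0.64529551
  1.27301313] [-1.57997997  0.38120807 -0.0409073 ] [0.4733894  0.05682098 0.26632989]
```

```bash
python3 -m pendant '[[0,0.0097,-0.0007,0,-6],[0,0.0097,-0.0007,0,-6],[0,0.0097,-0.0007,0,-6],[0,0.0097,-0.0007,0,-6],[0,0.0097,-0.0007,0,-6],[0,0,0,0,0]]'; python3 -c "
from h import *;o=bot.get_obs();print(o['q'],o['torque'],o['eef_pos'])"
```

```text
t: 7.02
eef_pos: [0.4248, 0.0564, 0.2664]
tool_rot: [0.002, -0.13, 0.992, 0.0]
contact_force: [1.1, -3.6, 6.1]
gripper_width: 0.083
grasp_force: 51.0
[-0.49222942  0.28928364  0.24812703  2.25893046 -0.12410434  0.60190388
  1.6799065 ] [-0.74457063 -0.07787653  0.02296538] [0.42482678 0.05644067 0.26638297]
```

The door is at about 103°. I'm releasing, rising, turning the tool and going behind the carrier.

```bash
python3 -m pendant '[[0.04,0,0,0,0],[0.04,0,0,0,0],[0.04,0,0,0,0],[0.04,0,0,0,0],[0.04,0,0,-0.015,0],[0.04,0,0,-0.03,0],[0.04,0,0,-0.03,0],[0.0,0,0,-0.03,6.4],[0.0,0,0,-0.03,6.4],[0.0,0,0,0,6.4],[0.0,0,0,0,6.4],[0.0,0,0,0,6.4]]';python3 -m pendant '[[0,0,0,0,6.4],[0,0,0,0,6.4],[0,0,0,0,6.4],[0,0,0,0,6.4],[0,0,0,0,6.4],[0,0,0,0,6.4],[0,0,0,0,6.4],[0,0,0,0,6.4],[0,0,0,0,6.4],[0,0,0,0,6.4],[0,0,0,0,6.4],[0,0,0,0,0]]';python3 -m pendant '[[0,-0.0035,0.0357,0,0],[0,-0.0035,0.0357,0,0],[0,-0.0035,0.0357,0,0],[0,-0.0035,0.0357,0,0],[0,-0.0035,0.0357,0,0],[0,-0.0035,0.0357,0,0],[0,-0.0035,0.0357,0,0],[0,0,0,0,0]]'
python3 - <<'E'
from look import *
wl("w2",["key_grip","carrier","door_hinge","keeper_tip","bay_mouth","lane_corner"])
p,d=bot.read_camera("top");q,d=bot.read_camera("wrist")
for n in("carrier","key_grip"):print([(np.round(x["at"]),round(x["score"],2),world("top",x["at"],z=.012 if n=="carrier" else .107).round(4)) for x in bot.pinpoint(n,"top")])
cv2.imwrite("pics/m2.png",np.hstack([q[::2,::2],p[150:390,300:620]]))
E
```

```text
t: 8.02
eef_pos: [0.425, 0.0575, 0.4002]
tool_rot: [0.0, 0.153, 0.988, 0.0]
contact_force: [0.2, 0.2, 0.4]
gripper_width: 0.001
grasp_force: 0.0
t: 9.02
eef_pos: [0.4248, 0.0575, 0.3995]
tool_rot: [-0.0, 0.694, 0.72, -0.0]
contact_force: [0.4, -0.4, -0.1]
gripper_width: -0.0
grasp_force: 0.0
t: 9.68
eef_pos: [0.6803, 0.043, 0.3979]
tool_rot: [0.001, 0.691, 0.723, -0.0]
contact_force: [-0.2, 0.7, 0.3]
gripper_width: 0.005
grasp_force: 0.0
t 9.6833 eef [0.68026831 0.04303758 0.39793699] 
 [[-0.044  0.999  0.002]
 [ 0.999  0.044 -0.002]
 [-0.002  0.002 -1.   ]] q [-0.44  0.52  0.42  1.57 -0.22  1.1   0.07]
carrier [426. 355.] 0.79 [ 0.8025 -0.1143  0.012 ]
carrier [239. 205.] 0.71 [0.6077 0.0395 0.012 ]
carrier [485. 104.] 0.68 [0.8194 0.1374 0.012 ]
door_hinge [ 53. 285.] 0.79 [ 0.449 -0.031  0.05 ]
keeper_tip [182. 287.] 0.69 [ 0.574  -0.0123  0.082 ]
bay_mouth [113. 302.] 0.87 [ 0.5092 -0.0365  0.066 ]
bay_mouth [142. 272.] 0.45 [ 0.5361 -0.0077  0.066 ]
lane_corner [ 89. 205.] 0.72 [0.4692 0.0332 0.012 ]
[(array([278., 306.]), 0.92, array([0.5017, 0.2417, 0.012 ])), (array([328., 158.]), 0.88, array([0.8103, 0.1352, 0.012 ])), (array([376., 249.]), 0.65, array([0.6137, 0.0398, 0.012 ])), (array([449., 160.]), 0.59, array([ 0.8004, -0.1207,  0.012 ]))]
[(array([375., 342.]), 0.59, array([0.4252, 0.0559, 0.107 ]))]
```

View pics/m2.png

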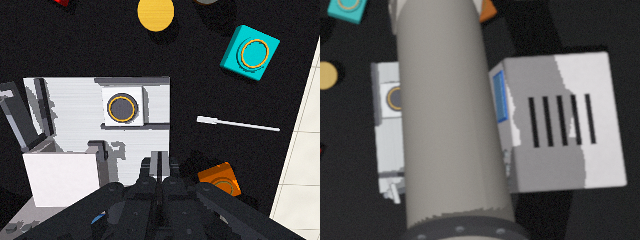

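The door is wide open, with the key at top-view pixel (375,342), clear of the lane. The carrier is still at wrist-crop (123,103). Descending behind it and pushing along the lane.

```bash
python3 -m pendant '[[0,0,0,0.034,0],[0,0,0,0.034,0],[0,0,0,0.034,0],[0,0,0,0.034,0],[0,0,0,0.034,0],[0,0,0,0.032,0],[0,0,-0.006,0,0],[0,0,-0.006,0,0],[0,0,-0.006,0,0],[0,0,-0.006,0,0]]';python3 -m pendant '[[0,0,-0.007,0,0],[0,0,-0.007,0,0],[0,0,-0.007,0,0],[0,0,-0.007,0,0],[0,0,-0.007,0,0],[0,0,-0.007,0,0]]'
```

```text
t: 11.07
eef_pos: [0.6527, 0.0418, 0.2006]
tool_rot: [0.002, 0.693, 0.721, 0.002]
contact_force: [3.4, 0.3, -0.7]
gripper_width: -0.001
grasp_force: 1.7
t: 11.57
eef_pos: [0.6112, 0.0404, 0.2005]
tool_rot: [0.002, 0.693, 0.721, 0.003]
contact_force: [6.7, 0.5, 4.4]
gripper_width: -0.001
grasp_force: 3.1
```

```bash
python3 -m pendant '[[0,0,-0.007,0,0],[0,0,-0.007,0,0],[0,0,-0.007,0,0],[0,0,-0.007,0,0],[0,0,-0.007,0,0],[0,0,-0.007,0,0]]';python3 -m pendant '[[0,0,-0.003,0,0],[0,0,-0.003,0,0]]'
python3 - <<'E'
from look import *
o,m,p,d,R=wl("w3",["carrier","lane_corner","bay_mouth"])
E
```

```text
t: 12.07
eef_pos: [0.5692, 0.0387, 0.2002]
tool_rot: [0.002, 0.693, 0.721, 0.003]
contact_force: [5.7, 0.6, 3.3]
gripper_width: -0.003
grasp_force: 3.1
t: 12.23
eef_pos: [0.5627, 0.0384, 0.1995]
tool_rot: [0.002, 0.693, 0.721, 0.002]
contact_force: [6.1, 0.4, 3.4]
gripper_width: -0.001
grasp_force: 2.9
t 12.2333 eef [0.56269678 0.03843595 0.19952769] 
 [[-0.04   0.999  0.005]
 [ 0.999  0.04   0.001]
 [ 0.001  0.005 -1.   ]] q [-0.43  0.59  0.32  1.99 -0.32  0.6   0.15]
carrier [207. 309.] 0.73 [0.514  0.0359 0.012 ]
lane_corner [104. 312.] 0.76 [0.4678 0.0329 0.012 ]
```

View pics/w3.png

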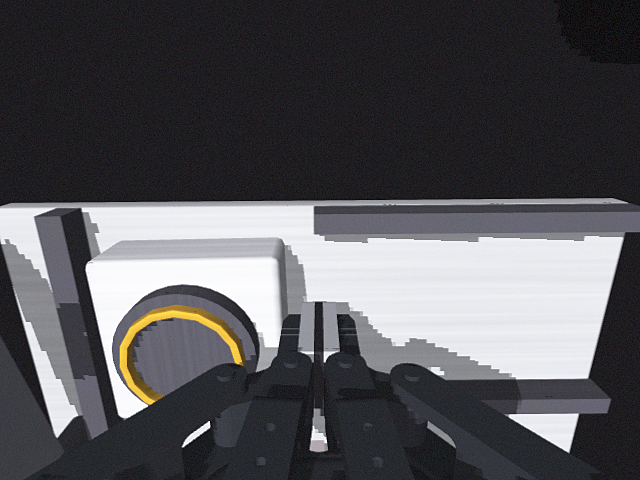

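The carrier (block left edge at about x=88) is some 10 mm from the fence (x≈80). Continuing slowly until the force rises.

```bash
python3 -m pendant '[[0,0,-0.003,0,0],[0,0,-0.003,0,0]]';python3 -m pendant '[[0,0,-0.002,0,0],[0,0,-0.001,0,0]]';python3 -m pendant '[[0,0,-0.001,0,0],[0,0,-0.001,0,0]]'
```

```text
t: 12.6
eef_pos: [0.5567, 0.0382, 0.1984]
tool_rot: [0.001, 0.693, 0.721, 0.001]
contact_force: [5.6, 0.3, 3.8]
gripper_width: -0.002
grasp_force: 3.0
t: 12.77
eef_pos: [0.5534, 0.038, 0.1982]
tool_rot: [0.001, 0.693, 0.721, 0.001]
contact_force: [5.4, -0.2, 3.7]
gripper_width: 0.001
grasp_force: 2.8
t: 12.93
eef_pos: [0.5516, 0.0379, 0.1983]
tool_rot: [0.001, 0.693, 0.721, 0.001]
contact_force: [5.7, 0.9, 3.9]
gripper_width: -0.002
grasp_force: 2.9
```

```bash
python3 -m pendant '[[0,0,-0.0015,0,0]]';python3 -m pendant '[[0,0,-0.0015,0,0]]';python3 -m pendant '[[0,0,-0.0015,0,0]]';python3 -m pendant '[[0,0,-0.001,0,0]]'
```

```text
t: 13.02
eef_pos: [0.5503, 0.0379, 0.1983]
tool_rot: [0.001, 0.693, 0.721, 0.001]
contact_force: [9.4, -0.9, 1.5]
gripper_width: 0.0
grasp_force: 4.9
t: 13.1
eef_pos: [0.5496, 0.0374, 0.1985]
tool_rot: [0.002, 0.693, 0.721, 0.002]
contact_force: [12.0, -0.3, -0.5]
gripper_width: -0.002
grasp_force: 6.0
t: 13.18
eef_pos: [0.5491, 0.0375, 0.1988]
tool_rot: [0.003, 0.693, 0.721, 0.003]
contact_force: [14.6, -1.1, -0.2]
gripper_width: 0.0
grasp_force: 7.1
t: 13.27
eef_pos: [0.5487, 0.0374, 0.1991]
tool_rot: [0.004, 0.693, 0.721, 0.003]
contact_force: [15.4, -1.2, 0.1]
gripper_width: -0.003
grasp_force: 7.5
```

The carrier is against the fence. The push in needs a tilted tool, but rows can't tilt directly. The joint data show q2+q4+q6=π when vertical, so driving past the inner reach limit on the +y side should tip the fingers towards -y, which is the bay direction. I'll try that in free space at height.

```bash
python3 -m pendant '[[0,0,0.01,0,0],[0,0,0.01,-0.02,0],[0,0,0,-0.04,0],[0,0,0,-0.04,0],[0,0,0,-0.04,0],[0,0,0,-0.04,0],[0,0.0393,-0.0096,-0.01,0],[0,0.0393,-0.0096,0,0],[0,0.0393,-0.0096,0,0],[0,0.0393,-0.0096,0,0],[0,0.0393,-0.0096,0,0],[0,0.0393,-0.0096,0,0]]';python3 -m pendant '[[0,0.0393,-0.0096,0,0],[0,0.0393,-0.0096,0,0],[0,0.0393,-0.0096,0,0],[0,0.0082,-0.0389,0,0],[0,0.0082,-0.0389,0,0],[0,0.0082,-0.0389,0,0],[0,0.0082,-0.0389,0,0],[0,0.0082,-0.0389,0,0],[0,0.0082,-0.0389,0,0],[0,0.0082,-0.0389,0,0],[0,0.0082,-0.0389,0,0],[0,0.0082,-0.0389,0,0]]';python3 -m pendant '[[0,0.0082,-0.0389,0,0],[0,0.0082,-0.0389,0,0],[0,0.0082,-0.0389,0,0],[0,0,0,0,0]]'; python3 -c "
from h import *;o=bot.get_obs();print(o['q'].round(2))"
```

```text
t: 14.27
eef_pos: [0.4962, 0.2729, 0.3866]
tool_rot: [-0.001, 0.693, 0.721, -0.003]
contact_force: [1.4, 0.4, -0.9]
gripper_width: -0.001
grasp_force: 0.0
t: 15.27
eef_pos: [0.1098, 0.4467, 0.3867]
tool_rot: [0.002, 0.693, 0.721, -0.002]
contact_force: [0.4, 1.1, 0.1]
gripper_width: -0.002
grasp_force: 0.0
t: 15.6
eef_pos: [-0.0135, 0.4676, 0.3868]
tool_rot: [0.0, 0.689, 0.725, -0.002]
contact_force: [-0.3, 2.4, 0.3]
gripper_width: 0.002
grasp_force: 0.0
[-1.75  0.16  0.02  2.05 -0.01  0.93 -1.67]
```

Now drive inward past the limit and watch the tilt.

```bash
python3 -m pendant '[[0,-0.03,0,0,0],[0,-0.03,0,0,0],[0,-0.03,0,0,0],[0,-0.03,0,0,0],[0,-0.03,0,0,0],[0,-0.03,0,0,0]]'; cat > s.py <<'E'
from h import *
from scipy.spatial.transform import Rotation as Ro
o=bot.get_obs();R=Ro.from_quat(np.roll(o["tool_rot"],-1)).as_matrix()
tip=o["eef_pos"]+.173*R[:,2]
c,s=np.cos(-1.524),np.sin(-1.524);A=np.array([[c,-s,0],[s,c,0],[0,0,1]]);O=np.array([.508,-.037,0])
f=lambda w:(A.T@(w-O)*1000).round(1)
print("t",o["t"],"q",o["q"].round(2),"z axis",R[:,2].round(3),"tilt",np.degrees(np.arccos(-R[2,2])).round(1))
print("R in tester\n",(A.T@R).round(3));print("tip T",f(tip),"tcp T",f(o["eef_pos"]),"eef",o["eef_pos"].round(4),"F T",(A.T@o["contact_force"]).round(1))
E
python3 s.py
```

```text
t: 16.1
eef_pos: [0.002, 0.2855, 0.3864]
tool_rot: [0.002, 0.693, 0.721, -0.001]
contact_force: [0.8, 0.5, 0.5]
gripper_width: 0.003
grasp_force: 0.0
t 16.1 q [-1.76 -0.19 -0.02  2.39 -0.    0.94 -1.74] z axis [ 0.001 -0.005 -1.   ] tilt 0.3
R in tester
 [[-1.     0.006  0.005]
 [ 0.006  1.     0.001]
 [-0.005  0.001 -1.   ]]
tip T [-344.9 -490.2  213.4] tcp T [-345.8 -490.4  386.4] eef [0.002  0.2855 0.3864] F T [-0.4  0.9  0.5]
```

```bash
python3 -m pendant '[[0,-0.03,0,0,0],[0,-0.03,0,0,0],[0,-0.03,0,0,0],[0,-0.03,0,0,0],[0,0,0,0,0]]';python3 s.py
```

```text
t: 16.52
eef_pos: [0.0107, 0.2365, 0.3957]
tool_rot: [-0.006, 0.695, 0.719, -0.0]
contact_force: [0.3, -0.6, -0.0]
gripper_width: 0.003
grasp_force: 0.0
t 16.5167 q [-1.32 -0.3  -0.36  2.44 -0.14  0.98 -1.55] z axis [-0.009  0.008 -1.   ] tilt 0.7
R in tester
 [[-1.     0.012 -0.008]
 [ 0.012  1.    -0.009]
 [ 0.008 -0.009 -1.   ]]
tip T [-297.9 -485.6  222.7] tcp T [-296.5 -484.   395.7] eef [0.0107 0.2365 0.3957] F T [ 0.6  0.3 -0. ]
```

The inner limit keeps orientation, since q6 stays free. Fitting the joint data shows q6 saturates when high and far out, which tips the fingers outward. So I'll go to the -y side, high up, over the tester.

```bash
python3 -m pendant '[[0,0.004,0.034,-0.013,0],[0,0.004,0.034,-0.013,0],[0,0.004,0.034,-0.013,0],[0,0.004,0.034,-0.013,0],[0,0.004,0.034,-0.013,0],[0,0.004,0.034,-0.013,0],[0,0.004,0.034,-0.013,0],[0,0.004,0.034,-0.013,0],[0,0.004,0.034,-0.013,0],[0,0.004,0.034,-0.013,0],[0,0.004,0.034,-0.013,0],[0,0.004,0.034,-0.013,0]]';python3 s.py;python3 -m pendant '[[0,-0.037,0.0076,-0.005,0],[0,-0.037,0.0076,-0.005,0],[0,-0.037,0.0076,-0.005,0],[0,-0.037,0.0076,-0.005,0],[0,-0.037,0.0076,-0.005,0],[0,-0.037,0.0076,-0.005,0],[0,-0.037,0.0076,-0.005,0],[0,-0.037,0.0076,-0.005,0],[0,-0.037,0.0076,-0.005,0],[0,-0.037,0.0076,-0.005,0],[0,-0.037,0.0076,-0.005,0]]';python3 s.py
```

```text
t: 17.52
eef_pos: [0.4171, 0.3024, 0.5473]
tool_rot: [-0.007, 0.692, 0.722, -0.002]
contact_force: [0.4, 0.5, 0.6]
gripper_width: 0.002
grasp_force: 0.0
t 17.5167 q [-1.03  0.1   0.31  1.75 -0.04  1.31 -0.66] z axis [-0.013  0.006 -1.   ] tilt 0.8
R in tester
 [[-1.     0.005 -0.007]
 [ 0.005  1.    -0.012]
 [ 0.007 -0.012 -1.   ]]
tip T [-344.4  -77.   374.3] tcp T [-343.2  -74.9  547.3] eef [0.4171 0.3024 0.5473] F T [-0.5  0.4  0.6]
t: 18.43
eef_pos: [0.5173, -0.1027, 0.597]
tool_rot: [-0.008, 0.692, 0.722, -0.002]
contact_force: [0.9, 0.3, -0.9]
gripper_width: -0.002
grasp_force: 0.0
t 18.4333 q [-0.57  0.11  0.72  1.66 -0.08  1.42  0.21] z axis [-0.015  0.009 -1.   ] tilt 1.0
R in tester
 [[-1.     0.004 -0.009]
 [ 0.005  1.    -0.014]
 [ 0.009 -0.014 -1.   ]]
tip T [ 64.5   3.8 424. ] tcp T [ 66.1   6.2 597. ] eef [ 0.5173 -0.1027  0.597 ] F T [-0.3  0.9 -0.9]
```

The small tilt carried over, so reached poses do become commanded ones. Continuing.

```bash
python3 -m pendant '[[0,-0.027,-0.027,-0.01,0],[0,-0.027,-0.027,-0.01,0],[0,-0.027,-0.027,-0.01,0],[0,-0.027,-0.027,-0.01,0],[0,-0.027,-0.027,-0.01,0],[0,-0.027,-0.027,-0.01,0],[0,-0.027,-0.027,-0.01,0],[0,-0.027,-0.027,-0.01,0],[0,-0.027,-0.027,-0.01,0],[0,-0.027,-0.027,-0.01,0],[0,-0.027,-0.027,-0.01,0],[0,-0.027,-0.027,-0.01,0]]';python3 -m pendant '[[0,-0.027,-0.027,-0.01,0],[0,-0.027,-0.027,-0.01,0],[0,-0.027,-0.027,-0.01,0],[0,-0.027,-0.027,-0.01,0],[0,-0.027,-0.02,-0.01,0]]';python3 s.py
```

```text
t: 19.43
eef_pos: [0.2074, -0.4414, 0.717]
tool_rot: [-0.009, 0.692, 0.722, -0.001]
contact_force: [1.0, -2.5, 0.0]
gripper_width: 0.003
grasp_force: 0.0
t: 19.85
eef_pos: [0.0788, -0.5258, 0.7637]
tool_rot: [0.009, 0.69, 0.723, -0.014]
contact_force: [-0.9, -0.5, 0.3]
gripper_width: -0.003
grasp_force: 0.0
t 19.85 q [-0.54 -0.34  1.46  1.32  0.37  1.82  1.06] z axis [-0.006 -0.032 -0.999] tilt 1.8
R in tester
 [[-1.    -0.     0.031]
 [-0.     1.    -0.008]
 [-0.031 -0.008 -0.999]]
tip T [ 473.6 -453.   590.8] tcp T [ 468.2 -451.6  763.7] eef [ 0.0788 -0.5258  0.7637] F T [ 0.5 -0.9  0.3]
```

```bash
python3 -m pendant '[[0,-0.01,0,-0.03,0],[0,-0.01,0,-0.03,0],[0,-0.01,0,-0.03,0],[0,-0.01,0,-0.03,0],[0,-0.01,0,-0.03,0],[0,-0.01,0,-0.03,0]]';python3 s.py
```

```text
t: 20.35
eef_pos: [0.0655, -0.5257, 0.8606]
tool_rot: [0.067, 0.689, 0.721, -0.035]
contact_force: [0.0, 0.4, -0.3]
gripper_width: 0.0
grasp_force: 0.0
t 20.35 q [-0.6  -0.34  1.46  1.09  0.41  1.92  1.1 ] z axis [ 0.048 -0.143 -0.989] tilt 8.7
R in tester
 [[-0.989 -0.002  0.145]
 [ 0.004  0.999  0.041]
 [-0.145  0.041 -0.989]]
tip T [ 492.6 -457.8  689.6] tcp T [ 467.5 -464.9  860.6] eef [ 0.0655 -0.5257  0.8606] F T [-0.4  0.  -0.3]
```

Tilting works: 8.7° already, in the right direction. Continuing.

```bash
python3 -m pendant '[[0,-0.015,-0.005,-0.035,0],[0,-0.015,-0.005,-0.035,0],[0,-0.015,-0.005,-0.035,0],[0,-0.015,-0.005,-0.035,0],[0,-0.015,-0.005,-0.035,0],[0,-0.015,-0.005,-0.035,0]]';python3 s.py
```

```text
t: 20.85
eef_pos: [0.0081, -0.5252, 0.9402]
tool_rot: [0.15, 0.681, 0.713, -0.071]
contact_force: [-0.7, 0.5, 0.7]
gripper_width: -0.004
grasp_force: 0.0
t 20.85 q [-0.57 -0.34  1.46  0.88  0.45  1.92  1.21] z axis [ 0.118 -0.306 -0.945] tilt 19.1
R in tester
 [[-0.95  -0.016  0.311]
 [ 0.017  0.994  0.104]
 [-0.311  0.104 -0.945]]
tip T [ 518.1 -504.2  776.7] tcp T [ 464.3 -522.2  940.2] eef [ 0.0081 -0.5252  0.9402] F T [-0.6 -0.6  0.7]
```

```bash
python3 -m pendant '[[0,-0.01,-0.035,-0.01,0],[0,-0.01,-0.035,-0.01,0],[0,-0.01,-0.035,-0.01,0],[0,-0.01,-0.035,-0.01,0],[0,-0.01,-0.035,-0.015,0]]';python3 s.py
```

```text
t: 21.27
eef_pos: [-0.154, -0.4943, 0.9571]
tool_rot: [0.164, 0.68, 0.708, -0.094]
contact_force: [-0.5, -0.8, 0.5]
gripper_width: 0.001
grasp_force: 0.0
t 21.2667 q [-0.25 -0.34  1.46  0.84  0.36  1.92  1.5 ] z axis [ 0.105 -0.357 -0.928] tilt 21.8
R in tester
 [[-0.932 -0.011  0.362]
 [ 0.022  0.996  0.088]
 [-0.361  0.09  -0.928]]
tip T [ 488.4 -667.4  796.6] tcp T [ 425.8 -682.6  957.1] eef [-0.154  -0.4943  0.9571] F T [ 0.7 -0.6  0.5]
```

Good, now further up.

```bash
python3 -m pendant '[[0,-0.018,-0.01,-0.035,0],[0,-0.018,-0.01,-0.035,0],[0,-0.018,-0.01,-0.035,0],[0,-0.018,-0.01,-0.035,0],[0,-0.018,-0.01,-0.035,0],[0,-0.018,-0.01,-0.035,0]]';python3 s.py
```

```text
t: 21.77
eef_pos: [-0.2111, -0.4529, 1.0283]
tool_rot: [0.229, 0.669, 0.689, -0.161]
contact_force: [-0.2, -0.5, 0.8]
gripper_width: 0.002
grasp_force: 0.0
t 21.7667 q [-0.22 -0.34  1.46  0.64  0.39  1.92  1.61] z axis [ 0.1   -0.528 -0.843] tilt 32.5
R in tester
 [[-0.847 -0.007  0.532]
 [ 0.039  0.996  0.075]
 [-0.531  0.084 -0.843]]
tip T [ 473.8 -724.8  882.4] tcp T [ 381.8 -737.8 1028.3] eef [-0.2111 -0.4529  1.0283] F T [ 0.5 -0.2  0.8]
```

Tilt is 32.5°, almost purely into the bay. Now back around to hover outside the carrier. A helper script will work out tool-frame distances.

```bash
cat >> s.py <<'E'
import sys
def rows(dst,frame="w"):
    """distance in tool axes (mm) from present tcp to dst"""
    d=(A@np.array(dst)/1000+O if frame=="t" else np.array(dst))-o["eef_pos"]
    return (R.T@d*1000).round(1),"n>=",np.ceil(np.linalg.norm(d)/.0415)
if len(sys.argv)>1:
    for a in sys.argv[1:]:
        v=eval(a); r=rows(*v); print(a,r)
E
python3 s.py '((0.15,-0.5,0.75),"w")'; python3 - <<'E'
import sys;sys.argv=["s"]
from s import *
pts=[o["eef_pos"],np.array([.15,-.5,.75]),np.array([.48,-.15,.55]),A@np.array([-260,0,400])/1000+O,A@np.array([-260,0,260])/1000+O]
for a,b in zip(pts,pts[1:]):print(b.round(3),(R.T@(b-a)*1000).round(1),np.linalg.norm(b-a))
E
```

```text
t 21.7667 q [-0.22 -0.34  1.46  0.64  0.39  1.92  1.61] z axis [ 0.1   -0.528 -0.843] tilt 32.5
R in tester
 [[-0.847 -0.007  0.532]
 [ 0.039  0.996  0.075]
 [-0.531  0.084 -0.843]]
tip T [ 473.8 -724.8  882.4] tcp T [ 381.8 -737.8 1028.3] eef [-0.2111 -0.4529  1.0283] F T [ 0.5 -0.2  0.8]
((0.15,-0.5,0.75),"w") (array([107.4, 333.3, 295.8]), 'n>=', np.float64(12.0))
t 21.7667 q [-0.22 -0.34  1.46  0.64  0.39  1.92  1.61] z axis [ 0.1   -0.528 -0.843] tilt 32.5
R in tester
 [[-0.847 -0.007  0.532]
 [ 0.039  0.996  0.075]
 [-0.531  0.084 -0.843]]
tip T [ 473.8 -724.8  882.4] tcp T [ 381.8 -737.8 1028.3] eef [-0.2111 -0.4529  1.0283] F T [ 0.5 -0.2  0.8]
[ 0.15 -0.5   0.75] [107.4 333.3 295.8] 0.4583754452308752
[ 0.48 -0.15  0.55] [402.4 330.4  16.9] 0.5209606511052441
[0.496 0.223 0.4  ] [395.5  23.3 -68.7] 0.402079055320383
[0.496 0.223 0.26 ] [ 74.3 -11.8 118.1] 0.14
```

```bash
python3 -m pendant '[[0,0.009,0.0278,0.0247,0],[0,0.009,0.0278,0.0247,0],[0,0.009,0.0278,0.0247,0],[0,0.009,0.0278,0.0247,0],[0,0.009,0.0278,0.0247,0],[0,0.009,0.0278,0.0247,0],[0,0.009,0.0278,0.0247,0],[0,0.009,0.0278,0.0247,0],[0,0.009,0.0278,0.0247,0],[0,0.009,0.0278,0.0247,0],[0,0.009,0.0278,0.0247,0],[0,0.009,0.0278,0.0247,0]]';python3 s.py '((0.48,-0.15,0.55),"w")'
```

```text
t: 22.77
eef_pos: [0.1391, -0.498, 0.7566]
tool_rot: [0.228, 0.669, 0.689, -0.162]
contact_force: [-0.3, -0.2, 0.2]
gripper_width: 0.001
grasp_force: 0.0
t 22.7667 q [ 0.37 -0.15  0.66  1.55  0.3   1.18  1.04] z axis [ 0.098 -0.529 -0.843] tilt 32.5
R in tester
 [[-0.846 -0.007  0.533]
 [ 0.038  0.997  0.073]
 [-0.531  0.082 -0.843]]
tip T [ 535.4 -377.5  610.8] tcp T [ 443.2 -390.1  756.6] eef [ 0.1391 -0.498   0.7566] F T [ 0.1 -0.3  0.2]
((0.48,-0.15,0.55),"w") (array([404. , 340.9,  23.6]), 'n>=', np.float64(13.0))
```

```bash
python3 -m pendant '[[0,0.031,0.0262,0.0018,0],[0,0.031,0.0262,0.0018,0],[0,0.031,0.0262,0.0018,0],[0,0.031,0.0262,0.0018,0],[0,0.031,0.0262,0.0018,0],[0,0.031,0.0262,0.0018,0],[0,0.031,0.0262,0.0018,0],[0,0.031,0.0262,0.0018,0],[0,0.031,0.0262,0.0018,0],[0,0.031,0.0262,0.0018,0],[0,0.031,0.0262,0.0018,0],[0,0.031,0.0262,0.0018,0]]';python3 s.py '((-260,0,400),"t")'
```

```text
t: 23.77
eef_pos: [0.4526, -0.1759, 0.567]
tool_rot: [0.229, 0.668, 0.689, -0.164]
contact_force: [0.5, -0.2, 0.7]
gripper_width: 0.0
grasp_force: 0.0
t 23.7667 q [ 0.13 -0.02 -0.06  1.87  0.6   1.19 -0.1 ] z axis [ 0.097 -0.532 -0.841] tilt 32.7
R in tester
 [[-0.844 -0.007  0.536]
 [ 0.037  0.997  0.072]
 [-0.535  0.081 -0.841]]
tip T [228.9 -49.3 421.5] tcp T [136.2 -61.8 567. ] eef [ 0.4526 -0.1759  0.567 ] F T [0.3 0.5 0.7]
((-260,0,400),"t") (array([426.1,  50.9, -67.3]), 'n>=', np.float64(11.0))
```

```bash
python3 -m pendant '[[0,0.0387,0.0046,-0.0061,0],[0,0.0387,0.0046,-0.0061,0],[0,0.0387,0.0046,-0.0061,0],[0,0.0387,0.0046,-0.0061,0],[0,0.0387,0.0046,-0.0061,0],[0,0.0387,0.0046,-0.0061,0],[0,0.0387,0.0046,-0.0061,0],[0,0.0387,0.0046,-0.0061,0],[0,0.0387,0.0046,-0.0061,0],[0,0.0387,0.0046,-0.0061,0],[0,0.0387,0.0046,-0.0061,0],[0,0,0,0,0]]';python3 - <<'E'
import sys;sys.argv=["s"]
from s import *
from look import wl
wl("w4",["carrier","lane_corner","bay_mouth","keeper_tip","key_grip"])
p,d=bot.read_camera("side")
cv2.imwrite("pics/m4.png",np.hstack([cv2.imread("pics/w4.png")[::2,::2],p[190:430,200:520]]))
t=o["eef_pos"]
for tip in[(-140,2,90),(-140,2,30)]:
    w=np.array(tip)-173*(A.T@R)[:,2];print("tcp for",tip,w.round(0),(R.T@(A@w/1000+O-t)*1000).round(1))
E
```

```text
t: 24.77
eef_pos: [0.493, 0.2282, 0.3978]
tool_rot: [0.229, 0.664, 0.693, -0.163]
contact_force: [0.9, 0.3, 0.7]
gripper_width: -0.004
grasp_force: 0.0
t 24.7667 q [-0.36  0.37 -0.41  1.82  0.62  1.38 -0.97] z axis [ 0.101 -0.53  -0.842] tilt 32.7
R in tester
 [[-0.845 -0.018  0.535]
 [ 0.027  0.997  0.076]
 [-0.534  0.078 -0.842]]
tip T [-173.1   10.5  252.2] tcp T [-265.6   -2.5  397.8] eef [0.493  0.2282 0.3978] F T [-0.3  0.9  0.7]
t 24.7667 eef [0.49303515 0.22817533 0.39782753] 
 [[-0.013  0.995  0.101]
 [ 0.845  0.064 -0.53 ]
 [-0.534  0.078 -0.842]] q [-0.36  0.37 -0.41  1.82  0.62  1.38 -0.97]
carrier [282. 154.] 0.95 [0.5    0.0346 0.012 ]
carrier [503. 241.] 0.79 [ 0.7983 -0.1108  0.012 ]
lane_corner [248. 152.] 0.81 [0.4662 0.0367 0.012 ]
bay_mouth [294. 240.] 0.75 [ 0.5106 -0.035   0.066 ]
keeper_tip [358. 236.] 0.63 [ 0.5737 -0.0111  0.082 ]
key_grip [192. 209.] 0.7 [0.4276 0.0558 0.107 ]
tcp for (-140, 2, 90) [-232.  -11.  236.] [ 58.4 -21.8 153.6]
tcp for (-140, 2, 30) [-232.  -11.  176.] [ 90.5 -26.5 204.1]
```

View pics/m4.png

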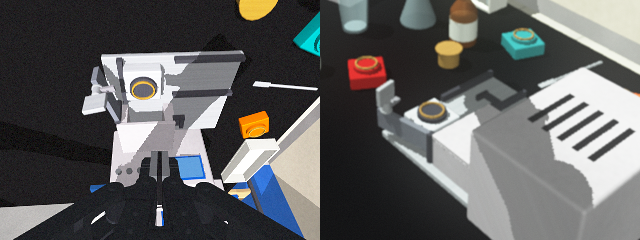

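The carrier is square against the fence at wrist-crop (143,90), the door is open, and the key at (100,90) is clear. Descending behind the carrier's outer face.

```bash
python3 -m pendant '[[0,0.0117,-0.004,0.0307,0],[0,0.0117,-0.004,0.0307,0],[0,0.0117,-0.004,0.0307,0],[0,0.0117,-0.004,0.0307,0],[0,0.0117,-0.004,0.0307,0],[0,0.01,-0.0015,0.016,0],[0,0.01,-0.0015,0.016,0],[0,0.01,-0.0015,0.016,0],[0,0,0,0,0]]';python3 s.py
```

```text
t: 25.87
eef_pos: [0.49, 0.185, 0.1816]
tool_rot: [0.23, 0.669, 0.688, -0.164]
contact_force: [0.0, -0.5, 1.0]
gripper_width: -0.001
grasp_force: 0.0
t 25.8667 q [-0.37  0.65 -0.32  2.    0.84  1.03 -1.27] z axis [ 0.096 -0.533 -0.84 ] tilt 32.8
R in tester
 [[-0.843 -0.005  0.537]
 [ 0.039  0.997  0.071]
 [-0.536  0.081 -0.84 ]]
tip T [-129.7    4.7   36.2] tcp T [-222.6   -7.6  181.6] eef [0.49   0.185  0.1816] F T [ 0.5 -0.   1. ]
```

```bash
python3 -m pendant '[[0,0.007,-0.001,0.011,0],[0,0,0,0,0],[0,-0.0051,0,0.0032,0],[0,-0.0051,0,0.0032,0],[0,-0.0051,0,0.0032,0],[0,-0.0051,0,0.0032,0],[0,-0.0051,0,0.0032,0]]';python3 s.py;python3 -m pendant '[[0,-0.0051,0,0.0032,0],[0,-0.0051,0,0.0032,0],[0,-0.0051,0,0.0032,0],[0,-0.0051,0,0.0032,0]]';python3 s.py
```

```text
t: 26.45
eef_pos: [0.493, 0.1577, 0.172]
tool_rot: [0.23, 0.669, 0.689, -0.16]
contact_force: [0.4, 4.5, 2.4]
gripper_width: 0.005
grasp_force: 2.8
t 26.45 q [-0.34  0.65 -0.3   2.03  0.88  0.98 -1.27] z axis [ 0.103 -0.528 -0.843] tilt 32.5
R in tester
 [[-0.847 -0.008  0.532]
 [ 0.039  0.996  0.078]
 [-0.531  0.087 -0.843]]
tip T [-103.2    7.6   26.1] tcp T [-195.2   -5.9  172. ] eef [0.493  0.1577 0.172 ] F T [-4.4  0.6  2.4]
t: 26.78
eef_pos: [0.4942, 0.1336, 0.172]
tool_rot: [0.23, 0.668, 0.689, -0.16]
contact_force: [0.9, 4.8, 1.8]
gripper_width: -0.0
grasp_force: 2.6
t 26.7833 q [-0.31  0.64 -0.29  2.05  0.91  0.95 -1.26] z axis [ 0.103 -0.528 -0.843] tilt 32.5
R in tester
 [[-0.847 -0.008  0.532]
 [ 0.039  0.996  0.078]
 [-0.531  0.087 -0.843]]
tip T [-79.    7.7  26.1] tcp T [-171.    -5.8  172. ] eef [0.4942 0.1336 0.172 ] F T [-4.8  1.1  1.8]
```

Contact force is about 5 N and the carrier is sliding. Continuing.

```bash
python3 -m pendant '[[0,-0.0051,-0.0002,0.0032,0],[0,-0.0051,-0.0002,0.0032,0],[0,-0.0051,-0.0002,0.0032,0],[0,-0.0051,-0.0002,0.0032,0],[0,-0.0051,-0.0002,0.0032,0],[0,-0.0051,-0.0002,0.0032,0]]';python3 -m pendant '[[0,-0.0051,-0.0002,0.0032,0],[0,-0.0051,-0.0002,0.0032,0],[0,-0.0051,-0.0002,0.0032,0],[0,-0.0051,-0.0002,0.0032,0]]';python3 - <<'E'
import sys;sys.argv=["s"]
from s import *
p,d=bot.read_camera("wrist");q,d=bot.read_camera("top")
cv2.imwrite("pics/m5.png",np.hstack([p[::2,::2],q[190:370,340:580].repeat(2,0).repeat(2,1)[60:300,:400]]))
E
```

```text
t: 27.28
eef_pos: [0.4954, 0.0977, 0.1721]
tool_rot: [0.23, 0.668, 0.689, -0.159]
contact_force: [2.8, 5.3, 0.8]
gripper_width: 0.001
grasp_force: 2.7
t: 27.62
eef_pos: [0.4957, 0.0734, 0.172]
tool_rot: [0.23, 0.668, 0.689, -0.16]
contact_force: [2.6, 5.1, 0.3]
gripper_width: -0.001
grasp_force: 2.5
t 27.6167 q [-0.23  0.62 -0.25  2.1   0.97  0.89 -1.22] z axis [ 0.103 -0.528 -0.843] tilt 32.5
R in tester
 [[-0.847 -0.009  0.532]
 [ 0.039  0.996  0.079]
 [-0.531  0.087 -0.843]]
tip T [-18.8   6.5  26.1] tcp T [-110.9   -7.1  172. ] eef [0.4957 0.0734 0.172 ] F T [-5.   2.8  0.3]
```

View pics/m5.png

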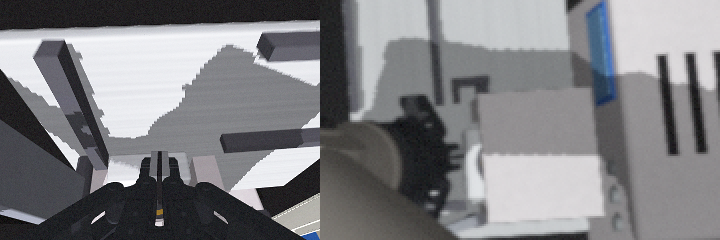

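The carrier has entered under the roof, with the fingers at wrist-crop (160,160) following it. Now in small steps, feeling for the stop.

```bash
python3 -m pendant '[[0,-0.0018,-0.0002,0.0027,0],[0,-0.0018,-0.0002,0.0027,0],[0,-0.0018,-0.0002,0.0027,0],[0,-0.0018,-0.0002,0.0027,0]]';python3 -m pendant '[[0,-0.0025,0,0.0016,0],[0,-0.0025,0,0.0016,0]]';python3 -m pendant '[[0,-0.0025,0,0.0016,0]]';python3 s.py
```

```text
t: 28.05
eef_pos: [0.4956, 0.0621, 0.1664]
tool_rot: [0.23, 0.668, 0.689, -0.16]
contact_force: [-0.2, 6.6, 3.9]
gripper_width: -0.0
grasp_force: 3.3
t: 28.22
eef_pos: [0.4958, 0.0559, 0.1662]
tool_rot: [0.23, 0.668, 0.689, -0.161]
contact_force: [0.3, 5.1, 2.5]
gripper_width: -0.003
grasp_force: 2.7
t: 28.3
eef_pos: [0.4959, 0.0528, 0.1662]
tool_rot: [0.23, 0.668, 0.689, -0.161]
contact_force: [1.1, 5.8, 3.0]
gripper_width: -0.003
grasp_force: 2.7
t 28.3 q [-0.21  0.62 -0.23  2.12  1.    0.86 -1.22] z axis [ 0.102 -0.529 -0.842] tilt 32.6
R in tester
 [[-0.846 -0.009  0.533]
 [ 0.038  0.996  0.077]
 [-0.532  0.086 -0.842]]
tip T [ 2.   5.4 20.4] tcp T [-90.3  -7.9 166.2] eef [0.4959 0.0528 0.1662] F T [-5.8  1.4  3. ]
```

```bash
for i in 1; do :; done; python3 -m pendant '[[0,-0.0017,0,0.0011,0]]' | grep -E "pos|contact"; python3 -m pendant '[[0,-0.0017,0,0.0011,0]]'| grep -E "pos|contact"; python3 -m pendant '[[0,-0.0017,0,0.0011,0]]'| grep -E "pos|contact"
```

```text
eef_pos: [0.496, 0.0505, 0.1661]
contact_force: [0.6, 6.4, 3.1]
eef_pos: [0.4961, 0.0486, 0.1661]
contact_force: [-0.1, 6.0, 2.7]
eef_pos: [0.4962, 0.0468, 0.1661]
contact_force: [-0.7, 6.6, 2.9]
```

```bash
python3 -m pendant '[[0,-0.0013,0,0.0008,0]]' | grep -E "pos|contact"; python3 -m pendant '[[0,-0.0013,0,0.0008,0]]'| grep -E "pos|contact"; python3 -m pendant '[[0,-0.0013,0,0.0008,0]]'| grep -E "pos|contact"; python3 s.py
```

```text
eef_pos: [0.4963, 0.0453, 0.1662]
contact_force: [0.2, 6.9, 2.6]
eef_pos: [0.4964, 0.0438, 0.1662]
contact_force: [-0.0, 6.5, 3.5]
eef_pos: [0.4965, 0.0429, 0.1662]
contact_force: [-2.7, 12.3, 8.3]
t 28.8 q [-0.19  0.62 -0.23  2.12  1.01  0.85 -1.21] z axis [ 0.102 -0.528 -0.843] tilt 32.5
R in tester
 [[-0.847 -0.009  0.532]
 [ 0.038  0.996  0.077]
 [-0.531  0.086 -0.843]]
tip T [11.6  5.6 20.3] tcp T [-80.4  -7.8 166.2] eef [0.4965 0.0429 0.1662] F T [-12.5  -2.1   8.3]
```

```bash
python3 -m pendant '[[0,-0.0009,0,0.0005,0]]' | grep -E "pos|contact"; python3 -m pendant '[[0,0,0,0,0]]'| grep -E "pos|contact"; python3 - <<'E'
from look import *
for c in("side","wrist"):
    p,d=bot.read_camera(c);cv2.imwrite(f"pics/e_{c}.png",p)
a=cv2.imread("pics/e_side.png")[230:380,250:450];b=cv2.imread("pics/e_wrist.png")[240:390,220:420]
cv2.imwrite("pics/m6.png",cv2.resize(np.hstack([a,b]),None,fx=2,fy=2))
E
```

```text
eef_pos: [0.4964, 0.0427, 0.1663]
contact_force: [-3.1, 12.9, 7.3]
eef_pos: [0.4963, 0.0428, 0.1663]
contact_force: [-2.0, 11.3, 6.5]
```

View pics/m6.png

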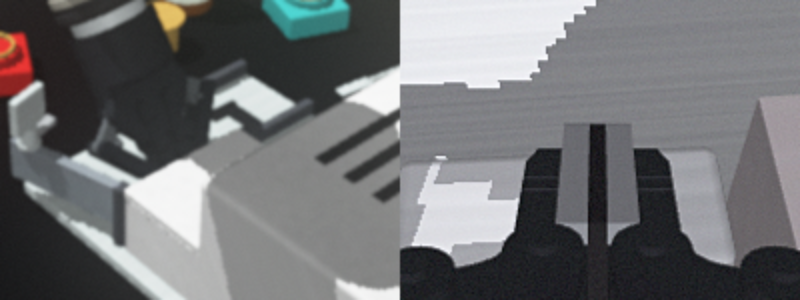

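The force rises against something hard (12 N). Its vertical part is upwards, which excludes the roof edge. I'll press slightly more, then back off and check the carrier's rear face by depth.

```bash
python3 -m pendant '[[0,-0.0013,0,0.0008,0]]' | grep -E "pos|contact"; python3 -m pendant '[[0,-0.0009,0,0.0005,0],[0,0,0,0,0]]'| grep -E "pos|contact"; python3 s.py;python3 -m pendant '[[0,0.0085,0,-0.0053,0],[0,0.017,0,-0.0106,0],[0,0.017,0,-0.0106,0],[0,0.017,0,-0.0106,0],[0,0.017,0,-0.0106,0],[0,0.017,0,-0.0106,0],[0,0.017,0,-0.0106,0],[0,0,0,0,0]]'
python3 - <<'E'
import sys;sys.argv=["s"]
from s import *
m=bot.camera_model("wrist");p,d=bot.read_camera("wrist");cv2.imwrite("pics/back.png",p)
K=np.array(m["intrinsics"]);v,u=np.mgrid[0:480,0:640];r=np.stack([u*d,v*d,d],-1)@np.linalg.inv(K).T
W=(r-m["t"])@np.array(m["R"]);T=(W-O)@A*1000
ok=(d>0)&(abs(T[...,1])<38)
for y0 in(-25,-10,5,20):
  k=ok&(abs(T[...,1]-y0)<6)
  for z0 in(12,18,24,30,36,42,48,54,60,66,70):
    s_=k&(abs(T[...,2]-z0)<2.5)&(T[...,0]>-30)&(T[...,0]<80)
    if s_.sum()>5:print(y0,z0,s_.sum(),np.percentile(T[...,0][s_],[5,50,95]).round(1))
E
```

```text
eef_pos: [0.4963, 0.0424, 0.1664]
contact_force: [-6.8, 18.5, 12.6]
eef_pos: [0.4962, 0.0421, 0.1666]
contact_force: [-5.8, 17.3, 10.6]
t 29.3167 q [-0.19  0.62 -0.23  2.13  1.01  0.84 -1.21] z axis [ 0.104 -0.524 -0.845] tilt 32.3
R in tester
 [[-0.849 -0.012  0.528]
 [ 0.036  0.996  0.079]
 [-0.527  0.086 -0.845]]
tip T [11.8  5.7 20.3] tcp T [-79.6  -8.1 166.6] eef [0.4962 0.0421 0.1666] F T [-17.6  -5.   10.6]
t: 29.98
eef_pos: [0.489, 0.1718, 0.1649]
tool_rot: [0.229, 0.667, 0.69, -0.161]
contact_force: [0.7, 0.8, -0.2]
gripper_width: -0.0
grasp_force: 0.0
t 29.9833 q [-0.36  0.67 -0.31  2.03  0.88  0.98 -1.3 ] z axis [ 0.102 -0.528 -0.843] tilt 32.5
R in tester
 [[-0.847 -0.011  0.532]
 [ 0.036  0.996  0.077]
 [-0.531  0.084 -0.843]]
tip T [-117.4    4.1   19. ] tcp T [-209.4   -9.2  164.9] eef [0.489  0.1718 0.1649] F T [-0.8  0.7 -0.2]
5 12 18 [17.4 18.2 19.3]
5 18 82 [16.6 17.9 18.9]
5 24 98 [16.8 17.8 19.2]
5 30 117 [16.5 17.7 19. ]
5 36 141 [16.8 18.1 19. ]
```

```bash
cat > pc.py <<'E'
import sys;a_=sys.argv;sys.argv=["s"]
from s import *
m=bot.camera_model("wrist");p,d=bot.read_camera("wrist")
K=np.array(m["intrinsics"]);v,u=np.mgrid[0:480,0:640];r=np.stack([u*d,v*d,d],-1)@np.linalg.inv(K).T
T=((r-m["t"])@np.array(m["R"])-O)@A*1000
for v0 in range(0,480,30):print(v0,[tuple(T[v0,u0].round(0).astype(int)) if d[v0,u0]>0 else None for u0 in(240,280,310,340,370,400)])
E
python3 pc.py | tail -16; python3 - <<'E'
from look import *
p,d=bot.read_camera("side")
print([(np.round(x["at"]),round(x["score"],2)) for x in bot.pinpoint("carrier","side")],[(np.round(x["at"]),round(x["score"],2)) for x in bot.pinpoint("bay_mouth","side")])
E
```

```text
0 [(np.int64(-229), np.int64(-13), np.int64(-1)), (np.int64(-229), np.int64(-4), np.int64(0)), (np.int64(-229), np.int64(3), np.int64(0)), (np.int64(-229), np.int64(9), np.int64(0)), (np.int64(-238), np.int64(10), np.int64(27)), (np.int64(-238), np.int64(15), np.int64(27))]
30 [(np.int64(-222), np.int64(-14), np.int64(-1)), (np.int64(-223), np.int64(-4), np.int64(0)), (np.int64(-222), np.int64(3), np.int64(-1)), (np.int64(-222), np.int64(10), np.int64(0)), (np.int64(-222), np.int64(17), np.int64(0)), (np.int64(-222), np.int64(24), np.int64(0))]
60 [(np.int64(-216), np.int64(-15), np.int64(-1)), (np.int64(-216), np.int64(-5), np.int64(0)), (np.int64(-216), np.int64(2), np.int64(0)), (np.int64(-215), np.int64(10), np.int64(0)), (np.int64(-215), np.int64(17), np.int64(0)), (np.int64(-215), np.int64(25), np.int64(0))]
90 [(np.int64(-208), np.int64(-16), np.int64(-1)), (np.int64(-208), np.int64(-5), np.int64(0)), (np.int64(-208), np.int64(2), np.int64(0)), (np.int64(-207), np.int64(10), np.int64(-1)), (np.int64(-207), np.int64(18), np.int64(0)), (np.int64(-207), np.int64(26), np.int64(0))
[... 2734 characters left out ...]
1)), (np.int64(-155), np.int64(22), np.int64(61))]
420 [(np.int64(-147), np.int64(-22), np.int64(63)), (np.int64(-170), np.int64(-9), np.int64(70)), (np.int64(-137), np.int64(-2), np.int64(62)), (np.int64(-169), np.int64(4), np.int64(71)), (np.int64(-170), np.int64(10), np.int64(72)), (np.int64(-148), np.int64(22), np.int64(67))]
450 [(np.int64(-173), np.int64(-17), np.int64(76)), (np.int64(-174), np.int64(-9), np.int64(77)), (np.int64(-163), np.int64(-3), np.int64(75)), (np.int64(-164), np.int64(4), np.int64(76)), (np.int64(-173), np.int64(9), np.int64(78)), (np.int64(-174), np.int64(15), np.int64(79))]
[(array([244., 268.]), 0.58), (array([403., 242.]), 0.57)] [(array([341., 312.]), 0.68)]
```

The rear face is measured at x≈18, which puts the stop at about 88, within 80–90. The deck edge reads -120, so the frame is good. I'll check that the carrier is square with two sideways looks.

```bash
cat > face.py <<'E'
import sys;sys.argv=["s"]
from s import *
m=bot.camera_model("wrist");p,d=bot.read_camera("wrist")
K=np.array(m["intrinsics"]);v,u=np.mgrid[0:480,0:640];r=np.stack([u*d,v*d,d],-1)@np.linalg.inv(K).T
T=((r-m["t"])@np.array(m["R"])-O)@A*1000
k=(d>0)&(T[...,2]>16)&(T[...,2]<37)&(T[...,0]>-20)&(T[...,0]<60)&(abs(T[...,1])<39)
P=T[k];print(len(P),"y",P[:,1].min().round(1),P[:,1].max().round(1))
for y in range(-40,40,5):
    q=P[(P[:,1]>=y)&(P[:,1]<y+5)]
    if len(q)>8:print(y,len(q),np.median(q[:,0]).round(1))
E
python3 -m pendant '[[0,0.016,0.025,-0.025,0],[0,0,0,0,0]]' >/dev/null;python3 face.py|tail -12;python3 -m pendant '[[0,0,-0.035,0,0],[0,0,0,0,0]]' >/dev/null;python3 face.py|tail -12
```

```text
t 30.4 q [-0.37  0.67 -0.32  1.94  0.84  1.04 -1.25] z axis [ 0.104 -0.527 -0.843] tilt 32.5
R in tester
 [[-0.847 -0.008  0.531]
 [ 0.041  0.996  0.08 ]
 [-0.53   0.089 -0.843]]
tip T [-143.1   31.6   35.7] tcp T [-235.1   17.8  181.6] eef [0.5148 0.1986 0.1816] F T [-1.6  1.1  0.3]
109 y 28.3 33.2
25 20 19.1
30 89 19.9
t 30.6167 q [-0.39  0.65 -0.33  2.03  0.84  1.02 -1.31] z axis [ 0.095 -0.534 -0.84 ] tilt 32.8
R in tester
 [[-0.843 -0.007  0.538]
 [ 0.036  0.997  0.07 ]
 [-0.536  0.078 -0.84 ]]
tip T [-137.5  -13.    30.1] tcp T [-230.5  -25.   175.5] eef [0.4722 0.1921 0.1755] F T [-0.  -1.5 -0.8]
297 y -16.7 -7.2
-20 30 17.0
-15 173 16.9
-10 94 17.3
```

```bash
cat >> face.py <<'E'
k=(d>0)&(T[...,2]>3)&(T[...,2]<9)&(abs(T[...,0]+120)<8)&(abs(T[...,1])<60)
P=T[k];print("deck edge",len(P),P[:,1].min(),P[:,1].max(),np.polyfit(P[:,1],P[:,0],1))
k=(d>0)&(T[...,2]>14)&(T[...,2]<24)&(abs(T[...,1]+37)<9)&(T[...,0]>-110)&(T[...,0]<-20)
P=T[k];print("fence face",len(P),np.polyfit(P[:,0],P[:,1],1) if len(P)>10 else 0)
E
python3 face.py|tail -5
```

```text
287 y -14.4 -4.9
-15 117 17.0
-10 168 17.3
deck edge 2560 -59.94900616821837 59.96570522601131 [-1.54433951e-03 -1.19665924e+02]
fence face 141 [ 1.00419129e-03 -3.70893254e+01]
```

The frame is accurate (deck edge and fence read true), so the carrier sits about 3° askew with its -y side some 3 mm short. I'll press again with the fingers spread, two contacts on the rear face, to square it against the stop.

```bash
python3 -m pendant '[[0.03,0.0064,0.014,0.010,0],[0.03,0,0,0,0],[0.03,-0.0101,0,0.0064,0],[0.03,-0.0101,0,0.0064,0],[0.03,-0.0101,0,0.0064,0],[0.03,-0.0101,0,0.0064,0],[0.03,-0.0101,0,0.0064,0],[0.03,-0.0101,0,0.0064,0],[0.03,-0.0101,0,0.0064,0],[0.03,-0.0101,0,0.0064,0],[0.03,0,0,0,0]]';python3 s.py
```

```text
t: 31.63
eef_pos: [0.4969, 0.0957, 0.1661]
tool_rot: [0.231, 0.669, 0.687, -0.164]
contact_force: [-0.6, -0.2, 0.4]
gripper_width: 0.35
grasp_force: 0.0
t 31.6333 q [-0.26  0.64 -0.26  2.08  0.95  0.91 -1.24] z axis [ 0.097 -0.534 -0.84 ] tilt 32.9
R in tester
 [[-0.843 -0.003  0.538]
 [ 0.042  0.996  0.072]
 [-0.536  0.084 -0.84 ]]
tip T [-40.    7.7  20.7] tcp T [-133.1   -4.8  166.1] eef [0.4969 0.0957 0.1661] F T [ 0.1 -0.6  0.4]
```

```bash
python3 -m pendant '[[0.03,-0.0076,-0.003,0.0067,0],[0.03,-0.0084,-0.003,0.0054,0],[0.03,-0.0084,0,0.0054,0],[0.03,-0.0042,0,0.0027,0],[0.03,-0.0042,0,0.0027,0]]';python3 -m pendant '[[0.03,-0.0025,0,0.0016,0]]';python3 s.py;python3 -m pendant '[[0.03,-0.0025,0,0.0016,0]]'; python3 -m pendant '[[0.03,-0.0017,0,0.0011,0]]';python3 s.py
```

```text
t: 32.05
eef_pos: [0.4933, 0.058, 0.1637]
tool_rot: [0.23, 0.669, 0.688, -0.163]
contact_force: [0.6, 1.4, 0.6]
gripper_width: 0.35
grasp_force: 0.0
t: 32.13
eef_pos: [0.4936, 0.0552, 0.1637]
tool_rot: [0.23, 0.669, 0.688, -0.162]
contact_force: [0.5, 0.1, -0.1]
gripper_width: 0.35
grasp_force: 0.0
t 32.1333 q [-0.21  0.62 -0.23  2.12  1.    0.86 -1.23] z axis [ 0.099 -0.531 -0.841] tilt 32.7
R in tester
 [[-0.845 -0.006  0.535]
 [ 0.04   0.996  0.074]
 [-0.534  0.084 -0.841]]
tip T [-0.1  2.8 18.2] tcp T [-92.7 -10.1 163.7] eef [0.4936 0.0552 0.1637] F T [-0.1  0.5 -0.1]
t: 32.22
eef_pos: [0.4938, 0.0528, 0.1637]
tool_rot: [0.23, 0.669, 0.688, -0.162]
contact_force: [0.5, -0.1, 0.3]
gripper_width: 0.352
grasp_force: 0.0
t: 32.3
eef_pos: [0.4939, 0.0508, 0.1637]
tool_rot: [0.23, 0.668, 0.688, -0.162]
contact_force: [-0.6, 0.3, 1.0]
gripper_width: 0.354
grasp_force: 0.0
t 32.3 q [-0.21  0.62 -0.23  2.12  1.    0.85 -1.23] z axis [ 0.1   -0.531 -0.841] tilt 32.7
R in tester
 [[-0.845 -0.007  0.535]
 [ 0.039  0.996  0.075]
 [-0.534  0.084 -0.841]]
tip T [ 4.2  3.  18.1] tcp T [-88.4 -10.  163.7] eef [0.4939 0.0508 0.1637] F T [-0.4 -0.5  1. ]
```

```bash
python3 -m pendant '[[0.03,-0.0017,0,0.0011,0]]'|grep -E "pos|cont"; python3 -m pendant '[[0.03,-0.0017,0,0.0011,0]]'|grep -E "pos|cont"; python3 -m pendant '[[0.03,-0.0013,0,0.0008,0]]'|grep -E "pos|cont"; python3 -m pendant '[[0.03,-0.0013,0,0.0008,0]]'|grep -E "pos|cont";python3 s.py
```

```text
eef_pos: [0.494, 0.049, 0.1637]
contact_force: [-0.2, 0.8, 0.2]
eef_pos: [0.494, 0.047, 0.1636]
contact_force: [0.7, 0.1, 0.4]
eef_pos: [0.4941, 0.0453, 0.1636]
contact_force: [0.3, 0.1, 0.0]
eef_pos: [0.4942, 0.0442, 0.1637]
contact_force: [-0.1, 4.4, 2.0]
t 32.6333 q [-0.2   0.62 -0.22  2.13  1.01  0.85 -1.22] z axis [ 0.1   -0.53  -0.842] tilt 32.7
R in tester
 [[-0.845 -0.007  0.534]
 [ 0.039  0.996  0.075]
 [-0.533  0.084 -0.842]]
tip T [10.7  3.  18. ] tcp T [-81.7 -10.  163.7] eef [0.4942 0.0442 0.1637] F T [-4.4  0.1  2. ]
```

```bash
python3 -m pendant '[[0.03,-0.0013,0,0.0008,0]]'|grep -E "pos|cont"; python3 -m pendant '[[0.03,-0.0013,0,0.0008,0]]'|grep -E "pos|cont"; python3 -m pendant '[[0.03,-0.0013,0,0.0008,0]]'|grep -E "pos|cont";python3 s.py
```

```text
eef_pos: [0.4942, 0.0437, 0.1637]
contact_force: [-3.5, 9.0, 4.9]
eef_pos: [0.4941, 0.0433, 0.1638]
contact_force: [-6.3, 12.6, 8.7]
eef_pos: [0.4941, 0.0429, 0.164]
contact_force: [-7.8, 17.4, 12.4]
t 32.8833 q [-0.2   0.62 -0.23  2.13  1.01  0.84 -1.22] z axis [ 0.102 -0.525 -0.845] tilt 32.4
R in tester
 [[-0.848 -0.01   0.53 ]
 [ 0.037  0.996  0.077]
 [-0.528  0.085 -0.845]]
tip T [11.1  3.2 17.8] tcp T [-80.5 -10.2 164. ] eef [0.4941 0.0429 0.164 ] F T [-17.8  -7.   12.4]
```

The force direction (-18,-7,+12) deserves a check. I'll locate the line of action from the measured moment.

```bash
cat > loa.py <<'E'
import sys;sys.argv=["s"]
from s import *
F=A.T@o["contact_force"];M=A.T@o["torque"];print("F",F.round(1),"M",M.round(2))
p0=np.cross(F,M)/(F@F)*1000;u=F/np.linalg.norm(F);t=f(o["eef_pos"])
print("pitch resid",(M@u).round(3))
for k in range(-200,201,20):
    p=t+p0+u*k
    if 0<p[2]<130: print(k,p.round(0),"in tool",((A.T@R).T@(p-t)).round(0))
E
python3 loa.py
```

```text
t 32.8833 q [-0.2   0.62 -0.23  2.13  1.01  0.84 -1.22] z axis [ 0.102 -0.525 -0.845] tilt 32.4
R in tester
 [[-0.848 -0.01   0.53 ]
 [ 0.037  0.996  0.077]
 [-0.528  0.085 -0.845]]
tip T [11.1  3.2 17.8] tcp T [-80.5 -10.2 164. ] eef [0.4941 0.0429 0.164 ] F T [-17.8  -7.   12.4]
F [-17.8  -7.   12.4] M [-1.4   2.28 -0.94]
pitch resid -0.12
-120 [-29. -39.   2.] in tool [ 41. -43. 162.]
-100 [-44. -45.  13.] in tool [ 48. -48. 144.]
-80 [-60. -51.  24.] in tool [ 55. -53. 126.]
-60 [-76. -58.  34.] in tool [ 63. -58. 108.]
-40 [-91. -64.  45.] in tool [ 70. -63.  90.]
-20 [-107.  -70.   56.] in tool [ 77. -68.  72.]
0 [-122.  -76.   67.] in tool [ 84. -73.  55.]
20 [-138.  -82.   78.] in tool [ 92. -78.  37.]
40 [-154.  -88.   89.] in tool [ 99. -83.  19.]
60 [-169.  -94.  100.] in tool [106. -88.   1.]
80 [-185. -100.  111.] in tool [113. -93. -17.]
100 [-200. -107.  122.] in tool [120. -99. -35.]
```

```bash
python3 -m pendant '[[0.03,0.0085,0,-0.0054,0],[0.03,0,0,0,0]]'|grep -E "pos|cont";python3 loa.py|grep M
```

```text
eef_pos: [0.494, 0.0512, 0.1639]
contact_force: [-0.3, 0.5, 0.8]
F [-0.5 -0.2  0.8] M [-0.05  0.58 -0.02]
```

Baseline-corrected, the contact is at the -y fingertip. I'll back off and re-measure the rear face between the open fingers.

```bash
python3 -m pendant '[[0.06,0.0169,0,-0.0107,0],[0.06,0.0169,0,-0.0107,0],[0.06,0.0169,0,-0.0107,0],[0.06,0.0169,0,-0.0107,0],[0.06,0.0169,0,-0.0107,0],[0.06,0.0169,0,-0.0107,0],[0.085,0.0127,0.003,-0.0107,0],[0.085,0,0,0,0],[0.085,0,0,0,0]]'|grep -E "pos|cont|t:";python3 face.py
```

```text
t: 33.8
eef_pos: [0.4893, 0.1862, 0.1661]
tool_rot: [0.23, 0.668, 0.689, -0.162]
contact_force: [0.6, 0.1, -0.3]
t 33.8 q [-0.38  0.67 -0.32  2.01  0.87  1.   -1.3 ] z axis [ 0.1   -0.531 -0.841] tilt 32.7
R in tester
 [[-0.845 -0.008  0.535]
 [ 0.038  0.996  0.075]
 [-0.534  0.084 -0.841]]
tip T [-131.2    4.8   20.5] tcp T [-223.8   -8.2  166.1] eef [0.4893 0.1862 0.1661] F T [-0.1  0.6 -0.3]
2982 y -39.0 33.1
-40 80 16.5
-35 187 16.4
-30 187 16.4
-25 184 16.6
-20 189 17.0
-15 210 17.2
-10 220 17.4
-5 236 17.5
0 234 17.9
5 226 18.1
10 234 18.3
15 225 18.5
20 229 18.6
25 220 19.0
30 121 19.6
deck edge 2950 -59.98086547345625 59.942911777015134 [-1.40454675e-03 -1.19668335e+02]
fence face 528 [ 1.78946550e-03 -3.70512258e+01]
```

The rear face is now clear: it slopes 2.3°, the -y side is 2.5 mm shy, and the front -y corner rests on the bay wall. I'll press again with the -y finger leading while drawing the contact towards -y, which turns the carrier square.

```bash
python3 -m pendant '[[0.03,-0.005,0,0.003,0],[0.03,-0.0101,0,0.0064,0],[0.03,-0.0101,0,0.0064,0],[0.03,-0.0101,0,0.0064,0],[0.03,-0.0101,0,0.0064,0],[0.03,-0.0101,0,0.0064,0],[0.03,-0.0101,0,0.0064,0],[0.03,-0.0101,0,0.0064,0],[0.03,-0.0101,0,0.0064,0],[0.03,-0.0101,0,0.0064,0],[0.03,-0.0101,0,0.0064,0],[0.03,-0.005,0,0.0032,0]]'|grep -E "pos|cont|t:";python3 s.py|tail -1;python3 -m pendant '[[0.03,-0.005,0,0.0032,0],[0.03,-0.0025,0,0.0016,0],[0.03,0,0,0,0]]'|grep -E "pos|cont|t:|width";python3 s.py|tail -1
```

```text
t: 34.85
eef_pos: [0.4963, 0.0524, 0.1663]
tool_rot: [0.23, 0.669, 0.688, -0.163]
contact_force: [-0.2, -0.3, 0.5]
tip T [ 3.   5.2 20.9] tcp T [-89.8  -7.5 166.3] eef [0.4963 0.0524 0.1663] F T [ 0.3 -0.2  0.5]
t: 35.1
eef_pos: [0.4969, 0.0452, 0.1663]
tool_rot: [0.23, 0.669, 0.688, -0.162]
contact_force: [-0.0, 0.3, -0.4]
gripper_width: 0.353
tip T [10.   5.6 20.7] tcp T [-82.6  -7.3 166.3] eef [0.4969 0.0452 0.1663] F T [-0.3 -0.  -0.4]
```

```bash
python3 -m pendant '[[0.03,-0.0013,-0.001,0.0008,0]]'|grep -E "pos|cont"; python3 -m pendant '[[0.03,-0.0013,-0.001,0.0008,0]]'|grep -E "pos|cont"; python3 -m pendant '[[0.03,-0.0013,-0.001,0.0008,0]]'|grep -E "pos|cont";python3 -m pendant '[[0.03,-0.0005,-0.0015,0.0003,0]]'|grep -E "pos|cont";python3 s.py|tail -1
```

```text
eef_pos: [0.4961, 0.0448, 0.1662]
contact_force: [0.7, 0.2, 0.3]
eef_pos: [0.4953, 0.0437, 0.1662]
contact_force: [1.0, 4.3, 1.1]
eef_pos: [0.4946, 0.0427, 0.1663]
contact_force: [0.6, 6.2, 2.5]
eef_pos: [0.4933, 0.0419, 0.1663]
contact_force: [2.0, 3.8, 1.8]
tip T [12.7  2.4 20.5] tcp T [-79.5 -11.  166.3] eef [0.4933 0.0419 0.1663] F T [-3.7  2.1  1.8]
```

It yields at about 5 N, so the carrier is turning. Continuing.

```bash
python3 -m pendant '[[0.03,-0.0009,-0.001,0.0005,0]]'|grep -E "pos|cont"; python3 -m pendant '[[0.03,-0.0009,-0.001,0.0005,0]]'|grep -E "pos|cont"; python3 -m pendant '[[0.03,-0.0009,-0.0005,0.0005,0]]'|grep -E "pos|cont"; python3 -m pendant '[[0.03,-0.0009,0,0.0005,0]]'|grep -E "pos|cont";python3 s.py|tail -1
```

```text
eef_pos: [0.4927, 0.0414, 0.1664]
contact_force: [3.7, 8.6, 3.1]
eef_pos: [0.4923, 0.0411, 0.1665]
contact_force: [5.1, 9.5, 2.8]
eef_pos: [0.4922, 0.0408, 0.1666]
contact_force: [3.8, 12.5, 3.6]
eef_pos: [0.4922, 0.0405, 0.1667]
contact_force: [1.4, 15.6, 5.5]
tip T [13.1  2.1 20.5] tcp T [-78.2 -12.2 166.7] eef [0.4922 0.0405 0.1667] F T [-15.6   2.1   5.5]
```

Hard against the stop at 15 N. Backing off to measure again.

```bash
python3 -m pendant '[[0.03,0.0085,0,-0.0053,0],[0.06,0.0169,0,-0.0107,0],[0.06,0.0169,0,-0.0107,0],[0.06,0.0169,0,-0.0107,0],[0.06,0.0169,0,-0.0107,0],[0.06,0.0169,0,-0.0107,0],[0.06,0.0169,0,-0.0107,0],[0.085,0.0127,0.003,-0.0107,0],[0.085,0,0,0,0],[0.085,0,0,0,0]]'|grep -E "pos|cont|t:";python3 face.py|tail -19
```

```text
t: 36.6
eef_pos: [0.4848, 0.1828, 0.1681]
tool_rot: [0.23, 0.668, 0.689, -0.163]
contact_force: [-0.9, -0.3, 0.6]
tip T [-128.     0.    22.5] tcp T [-220.6  -12.9  168.1] eef [0.4848 0.1828 0.1681] F T [ 0.3 -0.9  0.6]
3112 y -38.9 30.9
-40 167 19.3
-35 204 19.2
-30 220 19.1
-25 212 19.0
-20 228 19.1
-15 233 19.1
-10 231 19.1
-5 226 19.1
0 228 18.9
5 229 19.0
10 228 18.9
15 231 18.9
20 229 18.9
25 223 19.2
30 23 21.3
deck edge 3017 -59.99418733513845 59.89588797456766 [-1.63557063e-03 -1.19668017e+02]
fence face 458 [ 1.92126709e-03 -3.70415322e+01]
```

The rear face is now flat at x=19.1 across its width, so the carrier is square and home with the stop at about 89. Retreating, a last check of door and key, then handing in.

```bash
python3 -m pendant '[[0.085,0.017,0,-0.0107,0],[0.085,0.017,0,-0.0107,0],[0.085,-0.016,0.0025,-0.025,0],[0.085,-0.016,0.0025,-0.025,0],[0.085,-0.016,0.0025,-0.025,0],[0.085,-0.016,0.0025,-0.025,0],[0.085,-0.016,0.0025,-0.025,0],[0.085,0,0,0,0],[0.085,0,0,0,0]]';python3 - <<'E'
from look import *
wl("fin",["key_grip","door_hinge","bay_mouth"])
bot.read_camera("side")
print([(x["at"],x["score"]) for x in bot.pinpoint("spare_cup","side")[:1]])
print(bot.hand_in())
E
```

```text
t: 37.4
eef_pos: [0.4832, 0.2229, 0.3186]
tool_rot: [0.23, 0.669, 0.688, -0.161]
contact_force: [0.7, -0.1, -0.4]
gripper_width: 0.995
grasp_force: 0.0
t 37.4 eef [0.48316434 0.22294215 0.3185709 ] 
 [[ 0.001  0.995  0.102]
 [ 0.847  0.054 -0.529]
 [-0.532  0.087 -0.842]] q [-0.37  0.45 -0.4   1.92  0.68  1.25 -1.1 ]
key_grip [167. 295.] 0.94 [0.4121 0.0553 0.107 ]
key_grip [562.  14.] 0.42 [0.5878 0.2267 0.107 ]
door_hinge [242. 292.] 0.84 [ 0.4492 -0.036   0.05  ]
door_hinge [563.  15.] 0.41 [0.6297 0.2058 0.05  ]
bay_mouth [307. 306.] 0.88 [ 0.5092 -0.0381  0.066 ]
[([331.4, 255.6], 0.95)]
the job is handed in; nothing more can be done
None
```

The job is handed in at about 37 s: the door is unlatched and open a little past square, and the carrier is square and fully home against the stop (rear face about 19 mm inside the roof edge), though the last look put the key about 15 mm from where I left it, so the door may have swung slightly further open.

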